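# Pack the boxed finds in the specimen case and turn the register's divider

### The job

Put this batch of boxed finds away: raise the case's clear cover, set every box on the bench upright, squarely and centred on a printed square of the liner, one per square, as one straight row that starts at the yellow square and leaves no square empty between boxes, then lower the cover gently until it is fully shut. After that, turn the divider in the ring-bound register over to the other side of the rings so that it lies flat with its green face up; leave the glue, brush, tape and jar where they are.

Things in the scene. Friction and masses are not known exactly. Their poses are not given: they have to be found in the camera images.
- case: aluminium specimen case, 195 deep (x) x 305 wide (y) x 42 high, walls 5, fixed; origin at the centre of its underside; x points from its front (robot side) to its hinge side, y left as the robot sees it. Dark liner floor 6 above the bench with a row of five 48 mm square outlines along y, 56 apart, centred 10 in front of the origin (x = -10). The shut cover clears the liner by 37.
- square1 (a point): centre of printed square 1 on the liner floor (yellow outline, the left-hand end of the row as the robot sees it: the row starts here)
- square2 (a point): centre of printed square 2 on the liner floor (white outline, next to square 1, 56 mm along the case's -y from square 1)
- square3 (a point): centre of printed square 3 on the liner floor (white outline, next to square 2, 112 mm along the case's -y from square 1)
- square4 (a point): centre of printed square 4 on the liner floor (white outline, next to square 3, 168 mm along the case's -y from square 1)
- square5 (a point): centre of printed square 5 on the liner floor (white outline, next to square 4, 224 mm along the case's -y from square 1)
- cover (a joint): clear hinged cover of the case, 195 x 305 x 4 (270 g): 0 = shut flat on the case rim, grows as the front edge lifts, 1.75 rad = its open stop, just past upright. Friction hinge: it stays at whatever angle it is left; about 3 N at the tab moves it. Swinging it down faster than 1.8 rad/s over the last 0.2 rad is a slam.
- cover_hinge (a point): point on the cover's hinge axis (axis along the case's y), middle of the case's back edge, 45 above the bench, in the mid-plane of the cover
- cover_tab (a point): grip point on the cover's red pull tab: 221 mm from the hinge axis in the cover's mid-plane, at mid-width. The tab is 36 wide (along the hinge axis), 6 thick, sticks out 38 beyond the cover's front edge; this point is 26 beyond that edge. Held across its width, it can pivot between the fingers as the cover swings.
- register: small ring binder lying open and fixed on the bench, 179 along its rings' axis (x) x 252 wide (y, covers 3 thick); origin at the centre of its underside, x away from the robot, y to the left; page stacks 165 x 104 on both sides of three 42 mm steel rings, their tops 32.5 above the bench.
- leaf (a joint): stiff divider card, 165 along the rings, reaching 118 out from the ring axis, 4 thick, 70 g: 0 = lying flat on the right-hand pages (-y side, cream face up), pi = turned over, lying flat on the left-hand pages (+y side, green face up). Swings freely on the rings and falls to whichever side it leans.
- ring_axis (a point): point on the divider's turning axis (the centre line of the rings, along the register's x), 35 above the bench, level along x with the divider's tab
- leaf_tab (a point): grip point on the divider's orange tab: 144 mm out from the ring axis, in the divider's mid-plane. The tab is 40 wide (along the ring axis), 4 thick, sticks out 38 beyond the divider's edge; this point is 26 beyond that edge and the tab overhangs the pages there (clear space below it down to the bench). Held across its width, it can pivot between the fingers as the leaf swings.
- find_tooth: boxed find: square white box 42 x 42 x 30 high with a clear top, about 60 g, holding a dark pointed tooth; origin at the centre of its underside, z up, x and y along its sides (all four sides are alike). May be absent.
- find_ammonite: boxed find: square white box 42 x 42 x 30 high with a clear top, about 60 g, holding a small spiral ammonite; origin at the centre of its underside, z up, x and y along its sides (all four sides are alike). May be absent.
- find_vertebra: boxed find: square white box 42 x 42 x 30 high with a clear top, about 60 g, holding a brown round vertebra; origin at the centre of its underside, z up, x and y along its sides (all four sides are alike). May be absent.
- find_amber: boxed find: square white box 42 x 42 x 30 high with a clear top, about 60 g, holding two orange amber pieces; origin at the centre of its underside, z up, x and y along its sides (all four sides are alike). May be absent.
- find_knuckle: boxed find: square white box 42 x 42 x 30 high with a clear top, about 60 g, holding a pale toe bone; origin at the centre of its underside, z up, x and y along its sides (all four sides are alike). May be absent.
- glue: white glue bottle with red cap, 36 across, 105 high, bystander; origin at the centre of its underside
- brush: brush 170 long lying on the bench, bystander
- tape: grey tape roll, 90 across, 40 high, bystander; origin at the centre of its underside
- jar: green glass jar, 64 across, 80 high, bystander; origin at the centre of its underside
There are look-alikes about, which are no part of the job. Leave any red or turquoise look-alike of the find_amber alone.

How it is judged:
By the outcome, as a careful person would: the job done as asked, in the order asked, and still so for the second after the job is handed in, with the robot touching nothing.
Of find_tooth, find_ammonite, find_vertebra, find_amber, find_knuckle only 3 to 5 are there at a start; the rules pass over those that are not, and their reading is None.
At some moment in a run one of find_tooth, find_ammonite, find_vertebra, find_amber, find_knuckle may be knocked a few centimetres aside while the robot is not near it.
Once in a run the grip may slacken for a moment while it holds something.
It also fails if it takes over 210 s, if anything falls off the work surface, if the arm or the gripper's body presses on something with over 40 N, if the wrist force passes 120 N, or if a joint passes its speed limit or range.

### The arm

A 6-joint arm with a two-finger parallel gripper is mounted at the origin on the work surface. World frame = base frame: x ahead of the robot, y to its left, z up, the work surface at z = 0. Lengths are in m, angles in rad, forces in N, time in s.
With the tool pointing down it reaches from about 0.25 to 0.8 m from the base axis. Payload 3.9 kg.
Tool frame: the origin (TCP) lies at the very end of the fingers, on their centre line; the grasp point (between the pads) lies manip.grasp_offset behind it (manip.grasp_offset is the distance from the TCP to the grasp point, in m); z points along the fingers, y is the direction in which the jaws open and shut (so a half turn about z gives the same grasp; the last joint's range is limited). The gripper opens to 85 mm and grips with 20 to 120 N. Pads are 22 mm wide; open, the fingers measure 114 mm over their backs; the gripper's body (76 mm by 85 mm) begins 54 mm behind the grasp point. The pads swing forward as they close: fully open they stand 13 mm farther back than shut.
Start: joints at [1.193, 0.26, -0.138, 1.173, 0, 1.571], TCP at [0.194, 0.488, 0.231] pointing down, gripper open.
Joint ranges: [-2.78, 2.78], [-0.83, 1.72], [-1.28, 1.37], [-1.9, 2.12], [-1.57, 1.48], [-3.14, 3.14]. Speed limits (rad/s): [2.57, 2.57, 3.14, 3.14, 3.14, 3.14].

### API

Orientations are given as a unit quaternion [w, x, y, z].
In Python, from workcell import monitor, imaging, manip gives the robot as it stands.
- The arm moves only by the tool step_arm, never from a script. Its argument "motion" is a list of rows, each an object with "linear": the shift along the tool's x, y, z in units of 0.3 m (1.0 is 0.3 m), a list of three; "spin": the turn about the tool's z in units of pi/4 rad (1.0 is pi/4 rad). A call has 1 to 12 rows; each row is the pose to reach, as a shift and turn from the pose measured when the call began, along the tool's axes at that moment; what a row does not reach only later rows make up. A row lasts 1/8 s, in which the tool goes at most 62.5 mm and 10.7 degrees, less where a joint would pass 70% of its speed; a pose out of reach is approached as far as the arm can. A call with a number of a shift or a turn outside -1 to 1 is refused whole. A call with a gripper value outside its range is refused whole. "grip" is the opening, from -1 (shut) to 1 (fully open), so that 0 is half open, set as the call begins (left out, the last holds). The fingers move at their own pace and stop on an object; "force" is the grip in N (left out, the last holds). Time passes only in rows, so rows that repeat a pose let the fingers close. It gives the time, the measured TCP pose, the force and the opening at its end, in the units of the state.
- monitor.observe(): the state, without advancing time (a new reading comes with each control period).
- imaging.camera(name): name is "scene" or "top" or "wrist"; returns (picture, depth): 400x640x3 uint8, blue, green, red; 400x640 float32, m along the optical axis (not along the pixel's ray), 0 where there is no reading.
- imaging.camera_model(name): a dict with "vfov" (degrees; the focal length in pixels is half the picture's height over the tangent of half this angle, whatever the lens; pixels are square), "cx", "cy" (the principal point, pixels), "rvec" (rotation vector, rad) and "tvec" (3), from world to camera coordinates, as OpenCV has them. Camera axes: x right, y down, z forward; pixel columns grow to the right and rows downward; lengths in m; the calibration is good to about 2 mm. A picture is of the moment at which its call begins: read the wrist's pose just before it. camera_model takes no time and is no camera call; for the wrist camera it gives the pose at the moment of the call.
- manip.sign_off(): hands the job in, once; it reports no verdict.
The state is a dict: "time_s": time; "q": joint angles; "joint_vel": joint speeds; "effort": joint torques, N m; "tool_pos": TCP position; "tool_rot": TCP orientation; "wrist_force": force on the tool from outside, world axes, zero at the start; "torque": the same for the moment, N m; "opening": finger opening in m.
Only numpy, scipy, OpenCV 4.12 (cv2) and the standard library are available. Lean on these libraries where they do the work, as an engineer would, in place of code of your own. Each camera call takes 0.05 s, during which the arm holds its last target. There are 200 camera calls.

## Working session

There is one attempt and no reset: what is moved stays moved. The work goes in short steps, Python scripts to look and compute and a tool call to move; the robot and the scene stay as the last step left them, time stands still between calls to the robot, and variables do not carry over. Pictures are saved under pics/ and viewed, about 12 in all and at most 16, crops included, and the job is handed in when it is done.

Besides the shell and the picture viewer there is one more tool, called as name(argument=value, ...), one argument or row to a line, values as JSON. step_arm: Moves the arm, as the interface text tells. Shifts and turns lie within -1 to 1; 1 stands for 0.3 m of shift or pi/4 rad of turn. Its arguments: {"type":"object","properties":{"motion":{"type":"array"},"grip":{"type":"number"},"force":{"type":"number"}},"required":["motion"]}

```bash
ls; mkdir -p pics
cat > h.py <<'E'
import numpy as np, cv2
from workcell import monitor, imaging, manip
def cam(n):
    m=imaging.camera_model(n); p,d=imaging.camera(n); return m,p,d
def K(m,h=400):
    f=h/2/np.tan(np.radians(m["vfov"])/2); return f,m["cx"],m["cy"]
def w(m,u,v,d):
    f,cx,cy=K(m); R=cv2.Rodrigues(np.array(m["rvec"],float))[0]
    c=np.array([(u-cx)/f*d,(v-cy)/f*d,d]); return R.T@(c-np.array(m["tvec"],float))
def wz(m,u,v,z):
    f,cx,cy=K(m); R=cv2.Rodrigues(np.array(m["rvec"],float))[0]; o=-R.T@np.array(m["tvec"],float)
    r=R.T@np.array([(u-cx)/f,(v-cy)/f,1]); return o+r*(z-o[2])/r[2]
def px(m,P):
    f,cx,cy=K(m); R=cv2.Rodrigues(np.array(m["rvec"],float))[0]; c=R@np.array(P)+np.array(m["tvec"],float); return c[:2]/c[2]*f+[cx,cy]
def rot():
    q=monitor.observe()["tool_rot"]; from scipy.spatial.transform import Rotation as Ro
    return Ro.from_quat([q[1],q[2],q[3],q[0]]).as_matrix()
def go(P):
    s=monitor.observe(); return rot().T@(np.array(P)-s["tool_pos"])/0.3
E
python3 - <<'E'
from h import *
for n in("top","scene"):
    m,p,d=cam(n); cv2.imwrite(f"pics/{n}0.png",p); np.save(f"pics/{n}0.npy",d); print(n,m)
s=monitor.observe();print(s,manip.grasp_offset);print(rot())
E
```

```text
pics
top {'vfov': 56.25189987463201, 'cx': 317.33066357812424, 'cy': 200.07223723771767, 'rvec': array([ 2.11960309, -2.12906037,  0.2210638 ]), 'tvec': array([-0.02856346,  0.51286542,  1.40863819])}
scene {'vfov': 43.8657284150862, 'cx': 320.2562166541894, 'cy': 201.20548093016833, 'rvec': array([ 2.33858471,  0.79946721, -0.26250159]), 'tvec': array([-0.38645905, -0.22469988,  1.70758601])}
{'time_s': 0.1, 'q': array([ 1.19300076e+00,  2.60585120e-01, -1.39236054e-01,  1.17273689e+00,
        1.37332316e-05,  1.57084155e+00]), 'joint_vel': array([ 7.53678222e-04, -1.27448283e-03,  2.30707440e-03,  1.20657533e-03,
       -4.08351170e-04, -1.61960860e-05]), 'effort': array([ 4.09411659e-04, -4.06507838e+01,  2.54527313e+01,  1.01528256e-02,
        6.45566075e-06, -1.76651877e-06]), 'tool_pos': array([0.19342281, 0.48739632, 0.23056709]), 'tool_rot': array([-1.72130889e-04,  1.87798542e-01,  9.82207173e-01, -8.63912074e-04]), 'wrist_force': array([-0.12743688,  0.24740402, -0.76191099]), 'torque': array([ 0.0017502 ,  0.04117209, -0.00528161]), 'opening': 0.08540498511654875} 0.0187
[[-9.29463356e-01  3.68913853e-01 -6.62619243e-04]
 [ 3.68914448e-01  9.29461923e-01 -1.63242941e-03]
 [ 1.36535311e-05 -1.76173313e-03 -9.99998448e-01]]
```

View pics/top0.png

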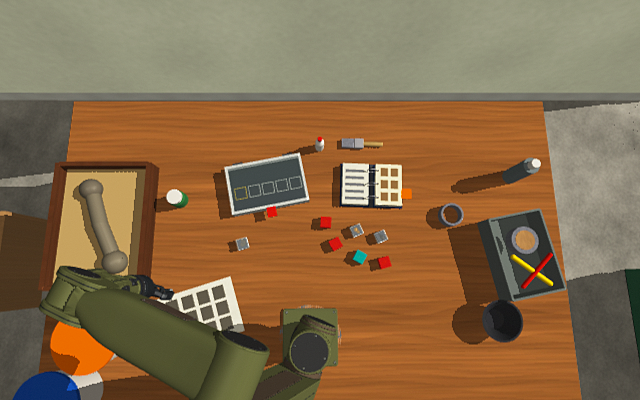

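View pics/scene0.png

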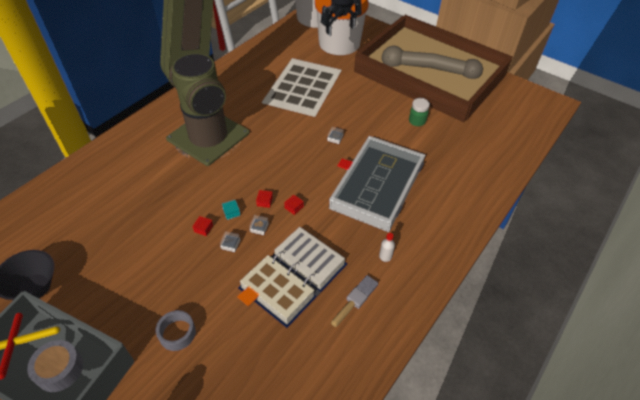

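The top view shows three white boxes, at (242,243), (357,230) and (380,236). There are red boxes at (325,222), (335,243) and (384,263), and a turquoise one at (360,257). The case is at (267,183), its red tab at (271,212), the register at (371,185) and the orange tab at (406,193). I'll enlarge to confirm.

Run:
```python
from h import *
p=cv2.imread("pics/top0.png");d=np.load("pics/top0.npy")
c=p[135:275,215:415]; cv2.imwrite("pics/c1.png",cv2.resize(c,None,fx=4,fy=4,interpolation=cv2.INTER_CUBIC))
m=imaging.camera_model("top")
for n,u,v,z in[("b1",242,243,.03),("b2",357,230,.03),("b3",380,236,.03),("tab",271,212,.045),("sq1",241,193,.006),("sq5",295,184,.006),("ltab",406,193,.035),("glue",319,146,.1)]:
    print(n,wz(m,u,v,z).round(3),w(m,u,v,d[v,u]).round(3))
```

```text
b1 [0.349 0.26  0.03 ] [0.349 0.261 0.026]
b2 [ 0.397 -0.185  0.03 ] [ 0.397 -0.185  0.03 ]
b3 [ 0.374 -0.274  0.03 ] [ 0.374 -0.275  0.027]
tab [0.467 0.149 0.045] [0.467 0.149 0.049]
sq1 [0.552 0.276 0.006] [0.542 0.268 0.048]
sq5 [0.588 0.059 0.006] [0.578 0.057 0.047]
ltab [ 0.543 -0.383  0.035] [ 0.544 -0.384  0.033]
glue [ 0.717 -0.038  0.1  ] [ 0.73  -0.039  0.061]
```

View pics/c1.png

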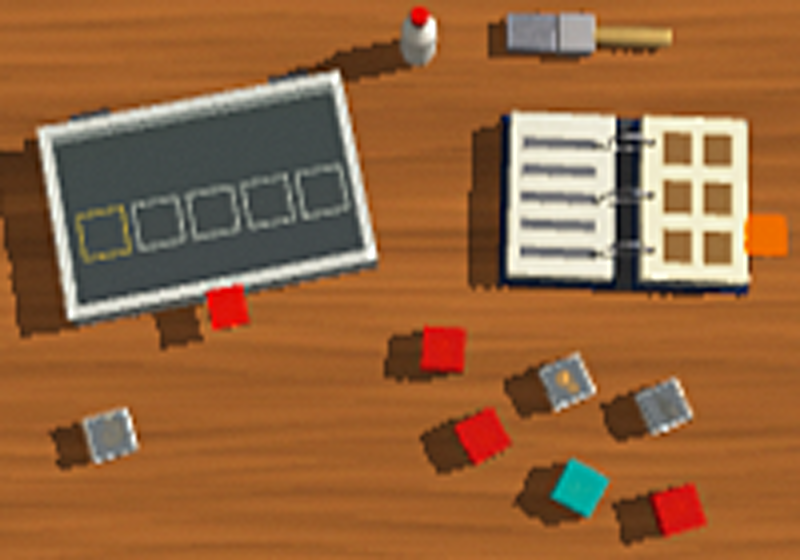

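Run:
```python
from h import *
print(go([.44,.145,.2]).round(3))
```

```text
[-1.185 -0.757  0.103]
```

step_arm(
  motion=[
    {"linear": [-0.2, -0.15, 0.02], "spin": -0.15},
    {"linear": [-0.35, -0.27, 0.04], "spin": -0.3},
    {"linear": [-0.5, -0.4, 0.05], "spin": -0.5},
    {"linear": [-0.65, -0.5, 0.07], "spin": -0.69},
    {"linear": [-0.8, -0.64, 0.1], "spin": -0.69},
    {"linear": [-0.95, -0.757, 0.1], "spin": -0.69},
    {"linear": [-1, -0.757, 0.1], "spin": -0.69},
    {"linear": [-1, -0.757, 0.1], "spin": -0.69},
    {"linear": [-1, -0.757, 0.1], "spin": -0.69},
    {"linear": [-1, -0.757, 0.1], "spin": -0.69},
  ],
  grip=1,
)

```text
time_s: 1.35
tool_pos: [0.3877, 0.1668, 0.2009]
tool_rot: [-0.001, -0.083, 0.997, -0.001]
wrist_force: [0.5, -0.4, -0.3]
opening: 0.0852
```

Run:
```python
from h import *
m,p,d=cam("wrist"); cv2.imwrite("pics/w1.png",p); np.save("pics/w1.npy",d); print(m)
s=monitor.observe();print(s["tool_pos"],s["time_s"],rot().round(3))
```

```text
{'vfov': 64.05524209445898, 'cx': 317.94056302356404, 'cy': 199.84135574774427, 'rvec': array([-1.89168214, -2.23758614, -0.33579881]), 'tvec': array([-0.09991439, -0.4209544 ,  0.22938822])}
[0.38773    0.16667669 0.20089945] 1.4 [[-0.986 -0.166 -0.001]
 [-0.166  0.986 -0.002]
 [ 0.001 -0.001 -1.   ]]
```

View pics/w1.png

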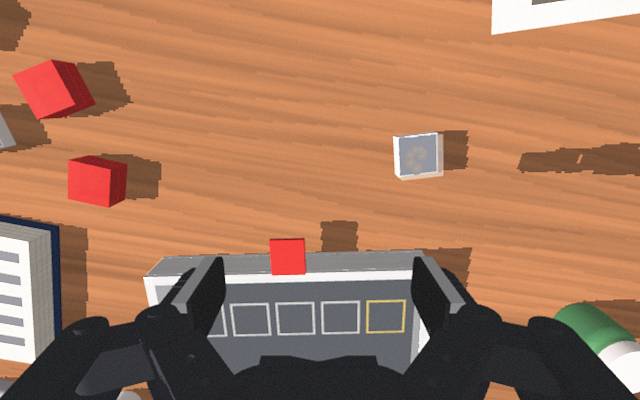

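The wrist view shows the tab with corners (271,240)-(306,274). Square 1 is at (386,316), squares 2 to 4 at (340,317), (295,318) and (250,319), and the white box is at (418,155).

Run:
```python
from h import *
m=imaging.camera_model("wrist")
for n,u,v,z in[("tabfl",304.5,239,.048),("tabfr",270,240,.048),("tabbl",305.5,273.5,.048),("tabbr",272,274.5,.048),("s1",386,316,.006),("s2",340,317.3,.006),("s3",295.5,318.5,.006),("s4",250,319.5,.006),("box",418,156,.03)]:
    print(n,wz(m,u,v,z).round(4))
a,b=wz(m,386,316,.006),wz(m,250,319.5,.006); print(np.degrees(np.arctan2(*(a-b)[[1,0]])),np.linalg.norm(a-b))
d=np.load("pics/w1.npy"); print(w(m,288,257,d[257,288]))
```

```text
tabfl [0.446  0.1628 0.048 ]
tabfr [0.4528 0.1288 0.048 ]
tabbl [0.4843 0.1698 0.048 ]
tabbr [0.4912 0.1356 0.048 ]
s1 [0.5506 0.2797 0.006 ]
s2 [0.562  0.2238 0.006 ]
s3 [0.573  0.1695 0.006 ]
s4 [0.5838 0.1138 0.006 ]
box [0.3479 0.2596 0.03  ]
101.32238132446136 0.1692077164371723
[0.46924232 0.14921245 0.04660608]
```

Run:
```python
from h import *
print(go([.4616,.1478,.08]).round(3),go([.4616,.1478,.028]).round(3))
```

```text
[-0.233 -0.102  0.403] [-0.233 -0.102  0.576]
```

step_arm(
  motion=[
    {"linear": [-0.12, -0.05, 0.1], "spin": -0.03},
    {"linear": [-0.233, -0.102, 0.2], "spin": -0.03},
    {"linear": [-0.233, -0.102, 0.35], "spin": -0.03},
    {"linear": [-0.233, -0.102, 0.45], "spin": -0.03},
    {"linear": [-0.233, -0.102, 0.52], "spin": -0.03},
    {"linear": [-0.233, -0.102, 0.576], "spin": -0.03},
    {"linear": [-0.233, -0.102, 0.576], "spin": -0.03},
    {"linear": [-0.233, -0.102, 0.576], "spin": -0.03},
  ],
)

```text
time_s: 2.4
tool_pos: [0.4618, 0.1485, 0.0286]
tool_rot: [-0.0, -0.095, 0.995, -0.001]
wrist_force: [-0.1, -0.3, -0.1]
opening: 0.0853
```

step_arm(
  motion=[
    {"linear": [0, 0, 0], "spin": 0},
    {"linear": [0, 0, 0], "spin": 0},
    {"linear": [0, 0, 0], "spin": 0},
    {"linear": [0, 0, 0], "spin": 0},
    {"linear": [0, 0, 0], "spin": 0},
    {"linear": [0, 0, 0], "spin": 0},
  ],
  grip=-1,
  force=25,
)

```text
time_s: 3.15
tool_pos: [0.4626, 0.147, 0.0294]
tool_rot: [0.001, -0.095, 0.995, -0.002]
wrist_force: [-0.0, -4.0, 5.8]
opening: 0.0354
```

Run:
```python
from h import *
s=monitor.observe(); print(s["tool_pos"],s["opening"]); R=rot();print(R.round(3))
X=np.array([.9816,.1908,0])
H=np.array([.6785,.190,.045])
for t in np.arange(.15,1.71,.1):
    P=H+.221*(-np.cos(t)*X+np.sin(t)*np.array([0,0,1]))-[0,0,.0187]
    print(round(t,2),(R.T@(P-s["tool_pos"])/.3).round(3))
```

```text
[0.46257809 0.14697471 0.02942548] 0.03536563581221326
[[-0.982 -0.189  0.002]
 [-0.189  0.982 -0.005]
 [-0.001 -0.005 -1.   ]]
0.15 [-0.006  0.003 -0.1  ]
0.25 [-0.02   0.003 -0.172]
0.35 [-0.042  0.002 -0.242]
0.45 [-0.071  0.002 -0.31 ]
0.55 [-0.106  0.002 -0.375]
0.65 [-0.148  0.002 -0.435]
0.75 [-0.195  0.001 -0.492]
0.85 [-0.248  0.001 -0.543]
0.95 [-0.306  0.001 -0.589]
1.05 [-0.368  0.001 -0.628]
1.15 [-0.433  0.001 -0.662]
1.25 [-0.502  0.001 -0.688]
1.35 [-0.573  0.001 -0.708]
1.45 [-0.646  0.001 -0.72 ]
1.55 [-0.719  0.001 -0.726]
1.65 [-0.793  0.001 -0.723]
```

step_arm(
  motion=[
    {"linear": [0, 0, -0.05]},
    {"linear": [-0.006, 0.002, -0.1]},
    {"linear": [-0.02, 0.002, -0.172]},
    {"linear": [-0.042, 0.002, -0.242]},
    {"linear": [-0.071, 0.002, -0.31]},
    {"linear": [-0.106, 0.002, -0.375]},
    {"linear": [-0.148, 0.002, -0.435]},
    {"linear": [-0.195, 0.001, -0.492]},
    {"linear": [-0.248, 0.001, -0.543]},
    {"linear": [-0.306, 0.001, -0.589]},
    {"linear": [-0.306, 0.001, -0.589]},
  ],
)

```text
schema error: expected keys linear, spin
```

Run:
```python
from h import *
s=monitor.observe(); print(s["tool_pos"],s["opening"],s["wrist_force"]); R=rot();print(R.round(3))
X=np.array([.9816,.1908,0])
H=np.array([.6785,.190,.045])
for t in np.arange(1.05,1.76,.1):
    P=H+.221*(-np.cos(t)*X+np.sin(t)*np.array([0,0,1]))-[0,0,.0187]
    print(round(t,2),(R.T@(P-s["tool_pos"])/.3).round(3))
```

```text
[0.46257809 0.14697471 0.02942548] 0.03536563581221326 [-0.03262518 -4.02128536  5.795198  ]
[[-0.982 -0.189  0.002]
 [-0.189  0.982 -0.005]
 [-0.001 -0.005 -1.   ]]
1.05 [-0.368  0.001 -0.628]
1.15 [-0.433  0.001 -0.662]
1.25 [-0.502  0.001 -0.688]
1.35 [-0.573  0.001 -0.708]
1.45 [-0.646  0.001 -0.72 ]
1.55 [-0.719  0.001 -0.726]
1.65 [-0.793  0.001 -0.723]
1.75 [-0.866  0.001 -0.714]
```

step_arm(
  motion=[
    {"linear": [0, 0, -0.05], "spin": 0},
    {"linear": [-0.006, 0.002, -0.1], "spin": 0},
    {"linear": [-0.02, 0.002, -0.172], "spin": 0},
    {"linear": [-0.042, 0.002, -0.242], "spin": 0},
    {"linear": [-0.071, 0.002, -0.31], "spin": 0},
    {"linear": [-0.106, 0.002, -0.375], "spin": 0},
    {"linear": [-0.148, 0.002, -0.435], "spin": 0},
    {"linear": [-0.195, 0.001, -0.492], "spin": 0},
    {"linear": [-0.248, 0.001, -0.543], "spin": 0},
    {"linear": [-0.306, 0.001, -0.589], "spin": 0},
    {"linear": [-0.306, 0.001, -0.589], "spin": 0},
  ],
)

```text
time_s: 4.53
tool_pos: [0.5527, 0.1648, 0.2068]
tool_rot: [0.001, -0.095, 0.995, -0.003]
wrist_force: [-1.7, -3.3, 4.7]
opening: 0.0355
```

Run:
```python
from h import *
s=monitor.observe(); print(s["tool_pos"],s["opening"],s["wrist_force"]); R=rot();print(R.round(3))
X=np.array([.9816,.1908,0])
H=np.array([.6785,.190,.045])
for t in np.arange(1.05,1.76,.1):
    P=H+.221*(-np.cos(t)*X+np.sin(t)*np.array([0,0,1]))-[0,0,.0187]
    print(round(t,2),(R.T@(P-s["tool_pos"])/.3).round(3))
```

```text
[0.55265181 0.16481926 0.20684898] 0.03550330661218942 [-1.6781753  -3.33408551  4.66217987]
[[-0.982 -0.189  0.002]
 [-0.189  0.982 -0.006]
 [-0.001 -0.006 -1.   ]]
1.05 [-0.061  0.002 -0.037]
1.15 [-0.127  0.002 -0.07 ]
1.25 [-0.196  0.002 -0.097]
1.35 [-0.267  0.002 -0.117]
1.45 [-0.339  0.002 -0.129]
1.55 [-0.413  0.002 -0.134]
1.65 [-0.486  0.003 -0.132]
1.75 [-0.559  0.003 -0.123]
```

step_arm(
  motion=[
    {"linear": [-0.061, 0.002, -0.037], "spin": 0},
    {"linear": [-0.127, 0.002, -0.07], "spin": 0},
    {"linear": [-0.196, 0.002, -0.097], "spin": 0},
    {"linear": [-0.267, 0.002, -0.117], "spin": 0},
    {"linear": [-0.339, 0.002, -0.129], "spin": 0},
    {"linear": [-0.413, 0.002, -0.134], "spin": 0},
    {"linear": [-0.486, 0.002, -0.132], "spin": 0},
    {"linear": [-0.508, 0.002, -0.13], "spin": 0},
    {"linear": [-0.508, 0.002, -0.13], "spin": 0},
    {"linear": [-0.508, 0.002, -0.13], "spin": 0},
  ],
)

```text
time_s: 5.78
tool_pos: [0.7024, 0.1945, 0.246]
tool_rot: [0.001, -0.095, 0.995, -0.003]
wrist_force: [2.2, -0.3, 2.0]
opening: 0.0357
```

step_arm(
  motion=[
    {"linear": [0, 0, 0], "spin": 0},
    {"linear": [0, 0, 0], "spin": 0},
    {"linear": [0, 0, 0], "spin": 0},
    {"linear": [0, 0, 0], "spin": 0},
    {"linear": [0, 0, -0.1], "spin": 0},
    {"linear": [0, 0, -0.2], "spin": 0},
    {"linear": [0.2, 0, -0.2], "spin": 0},
    {"linear": [0.4, 0, -0.2], "spin": 0},
    {"linear": [0.4, 0, -0.2], "spin": 0},
    {"linear": [0.4, 0, -0.2], "spin": 0},
  ],
  grip=1,
)

```text
time_s: 7.02
tool_pos: [0.5848, 0.1723, 0.3066]
tool_rot: [0.002, -0.095, 0.995, -0.003]
wrist_force: [0.2, -0.4, -0.3]
opening: 0.0856
```

Run:
```python
from h import *
m,p,d=cam("top"); mw,pw,dw=cam("wrist"); s=monitor.observe()
np.savez("pics/v2.npz",d=d,dw=dw); import pickle; pickle.dump(mw,open("pics/mw2","wb"))
c=cv2.resize(p[135:275,215:415],None,fx=4,fy=4,interpolation=cv2.INTER_CUBIC)
cv2.imwrite("pics/c2.png",c); cv2.imwrite("pics/w2.png",pw)
print(s["tool_pos"],s["q"])
```

```text
[0.5862948  0.17261797 0.30649445] [ 0.28949774  0.3957676   0.25594677  1.42656951 -0.00604004  0.09974466]
```

View pics/w2.png

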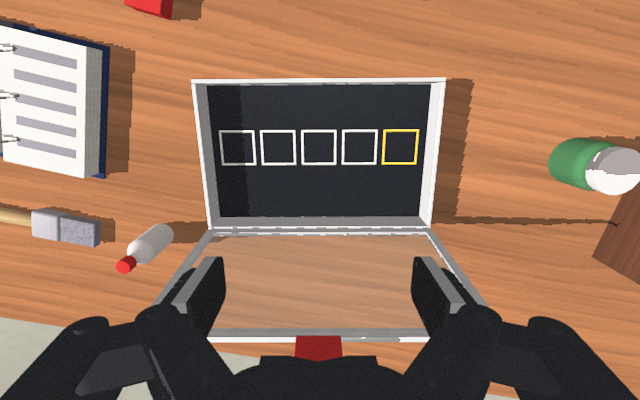

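The cover stands open. Squares 1 to 5 are centred at (400.5,147), (360,147), (319.5,147), (278.5,147.5) and (238,147.5).

Run:
```python
from h import *
import pickle
m=pickle.load(open("pics/mw2","rb"))
P=np.array([wz(m,u,v,.006) for u,v in[(400.5,147),(360,147),(319.5,147),(278.5,147.5),(238,147.5)]]);print(P.round(4))
a=P[0]-P[4];print(np.degrees(np.arctan2(a[1],a[0])),np.linalg.norm(a))
print(go([.29,.25,.2]).round(3))
```

```text
[[0.5516 0.2803 0.006 ]
 [0.5621 0.2256 0.006 ]
 [0.5727 0.1708 0.006 ]
 [0.5841 0.1154 0.006 ]
 [0.5947 0.0605 0.006 ]]
101.10217385061144 0.22400715006297273
[0.923 0.442 0.348]
```

Run:
```python
from h import *
print(go([.39,.262,.18]).round(3))
```

```text
[0.588 0.418 0.416]
```

step_arm(
  motion=[
    {"linear": [0.15, 0.1, 0], "spin": 0},
    {"linear": [0.3, 0.2, 0], "spin": 0},
    {"linear": [0.45, 0.3, 0.1], "spin": 0},
    {"linear": [0.588, 0.418, 0.25], "spin": 0},
    {"linear": [0.588, 0.418, 0.4], "spin": 0},
    {"linear": [0.588, 0.418, 0.416], "spin": 0},
    {"linear": [0.588, 0.418, 0.416], "spin": 0},
    {"linear": [0.588, 0.418, 0.416], "spin": 0},
  ],
)

```text
time_s: 8.12
tool_pos: [0.3928, 0.263, 0.1823]
tool_rot: [0.005, -0.094, 0.996, -0.002]
wrist_force: [-1.2, 0.8, -1.1]
opening: 0.0852
```

```bash
cat >> h.py <<'E'
def boxes(m,p,d):
    "tops of boxes: world points at height .022-.04, clustered; min-area rectangle of each"
    f,cx,cy=K(m); R=cv2.Rodrigues(np.array(m["rvec"],float))[0]
    v,u=np.mgrid[0:400,0:640]; c=np.stack([(u-cx)/f*d,(v-cy)/f*d,d],-1)
    W=(c-np.array(m["tvec"],float))@R
    k=((W[...,2]>.024)&(W[...,2]<.036)&(d>0)).astype(np.uint8); k=cv2.morphologyEx(k,cv2.MORPH_OPEN,np.ones((3,3)))
    n,l,st,ce=cv2.connectedComponentsWithStats(k)
    for i in range(1,n):
        if st[i,4]<150: continue
        q=W[l==i][:,:2].astype(np.float32)
        (x,y),(a,b),t=cv2.minAreaRect(q)
        if .03<min(a,b) and max(a,b)<.055: print("box c",round(x,4),round(y,4),"size",round(a,4),round(b,4),"ang",round(t,1),"px",ce[i].round(),"col",p[l==i].mean(0).round())
E
python3 - <<'E'
from h import *
m,p,d=cam("wrist"); cv2.imwrite("pics/w3.png",p); boxes(m,p,d); s=monitor.observe(); print(s["tool_pos"])
m,p,d=cam("top"); boxes(m,p,d)
E
```

```text
box c 0.3484 0.2633 size 0.0417 0.0416 ang 16.6 px [328. 135.] col [184. 183. 185.]
[0.3925509  0.26282928 0.1821296 ]
```

View pics/w3.png

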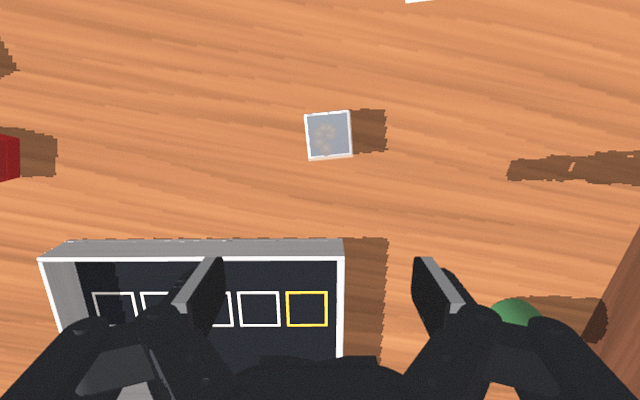

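Run:
```python
from h import *
m=imaging.camera_model("wrist"); print(wz(m,329,135,.03))
R=rot();print(np.degrees(np.arctan2(R[1,1],R[0,1])),go([.3484,.2628,.1]).round(3))
```

```text
[0.34650996 0.26361465 0.03      ]
100.81189621094948 [0.145 0.029 0.272]
```

step_arm(
  motion=[
    {"linear": [0.07, 0.015, 0.1], "spin": 0.22},
    {"linear": [0.147, 0.028, 0.2], "spin": 0.44},
    {"linear": [0.147, 0.028, 0.27], "spin": 0.66},
    {"linear": [0.147, 0.028, 0.27], "spin": 0.88},
    {"linear": [0.147, 0.028, 0.27], "spin": 1},
    {"linear": [0.147, 0.028, 0.27], "spin": 1},
  ],
)

```text
time_s: 8.98
tool_pos: [0.349, 0.2629, 0.1013]
tool_rot: [0.005, 0.294, 0.956, 0.001]
wrist_force: [-0.1, 0.5, 0.6]
opening: 0.0854
```

step_arm(
  motion=[
    {"linear": [0, 0, 0], "spin": 0.22},
    {"linear": [0, 0, 0], "spin": 0.44},
    {"linear": [0, 0, 0], "spin": 0.66},
    {"linear": [0, 0, 0], "spin": 0.87},
    {"linear": [0, 0, 0], "spin": 0.87},
    {"linear": [0, 0, 0], "spin": 0.87},
  ],
)

```text
time_s: 9.72
tool_pos: [0.3494, 0.263, 0.1017]
tool_rot: [0.005, 0.596, 0.803, 0.003]
wrist_force: [-0.0, 0.2, 0.5]
opening: 0.0853
```

```bash
cat >> h.py <<'E'
def st(*Ps):
    R=rot();s=monitor.observe();print("t",round(s["time_s"],2),"pos",s["tool_pos"].round(4),"yang",np.degrees(np.arctan2(R[1,1],R[0,1])).round(1),"tilt",R[2].round(3),"open",s["opening"].round(4),"F",s["wrist_force"].round(1),"q",s["q"].round(2))
    for P in Ps: print(P,go(P).round(3))
E
python3 -c "
from h import *
st([.3477,.2632,.004])
m,p,d=cam('wrist');boxes(m,p,d)"
```

```text
Traceback (most recent call last):
  File "h.py", line 33, in st
    R=rot();s=monitor.observe();print("t",round(s["time_s"],2),"pos",s["tool_pos"].round(4),"yang",np.degrees(np.arctan2(R[1,1],R[0,1])).round(1),"tilt",R[2].round(3),"open",s["opening"].round(4),"F",s["wrist_force"].round(1),"q",s["q"].round(2))
                                                                                                                                                                              ^^^^^^^^^^^^^^^^^^
AttributeError: 'float' object has no attribute 'round'
```

```bash
sed -i 's/s\["opening"\].round(4)/round(s["opening"],4)/' h.py
python3 -c "
from h import *
st([.3477,.2632,.004])
m,p,d=cam('wrist');boxes(m,p,d)"
```

```text
t 9.72 pos [0.3494 0.263  0.1017] yang 16.9 tilt [-0.004  0.01  -1.   ] open 0.0853 F [-0.   0.2  0.5] q [ 0.65  0.21 -0.58  0.78 -0.01  1.93]
[0.3477, 0.2632, 0.004] [ 0.004 -0.009  0.325]
box c 0.3484 0.2639 size 0.0416 0.0423 ang 16.7 px [315. 209.] col [146. 148. 156.]
```

step_arm(
  motion=[
    {"linear": [0.003, -0.004, 0.1], "spin": 0},
    {"linear": [0.003, -0.004, 0.2], "spin": 0},
    {"linear": [0.003, -0.004, 0.28], "spin": 0},
    {"linear": [0.003, -0.004, 0.322], "spin": 0},
    {"linear": [0.003, -0.004, 0.322], "spin": 0},
    {"linear": [0.003, -0.004, 0.322], "spin": 0},
  ],
)

```text
time_s: 10.52
tool_pos: [0.3496, 0.2639, 0.0056]
tool_rot: [0.005, 0.596, 0.803, 0.004]
wrist_force: [0.9, -0.5, 0.5]
opening: 0.0851
```

step_arm(
  motion=[
    {"linear": [0, 0, 0], "spin": 0},
    {"linear": [0, 0, 0], "spin": 0},
    {"linear": [0, 0, 0], "spin": 0},
    {"linear": [0, 0, 0], "spin": 0},
    {"linear": [0, 0, 0], "spin": 0},
    {"linear": [0, 0, 0], "spin": 0},
  ],
  grip=-1,
  force=40,
)

```text
time_s: 11.28
tool_pos: [0.3501, 0.2642, 0.0063]
tool_rot: [0.005, 0.596, 0.803, 0.004]
wrist_force: [-0.2, -0.5, 5.5]
opening: 0.0412
```

```bash
python3 -c "
from h import *
st([.5511,.2805,.09],[.5511,.2805,.013])"
```

```text
t 11.28 pos [0.3501 0.2642 0.0063] yang 16.8 tilt [-0.003  0.013 -1.   ] open 0.0412 F [-0.2 -0.5  5.5] q [ 0.65  0.34 -0.71  0.51 -0.01  1.93]
[0.5511, 0.2805, 0.09] [-0.143  0.661 -0.27 ]
[0.5511, 0.2805, 0.013] [-0.142  0.657 -0.014]
```

step_arm(
  motion=[
    {"linear": [0, 0, -0.15], "spin": 0},
    {"linear": [0, 0.05, -0.3], "spin": 0.06},
    {"linear": [-0.04, 0.2, -0.3], "spin": 0.127},
    {"linear": [-0.08, 0.37, -0.3], "spin": 0.127},
    {"linear": [-0.12, 0.54, -0.3], "spin": 0.127},
    {"linear": [-0.143, 0.661, -0.28], "spin": 0.127},
    {"linear": [-0.143, 0.661, -0.27], "spin": 0.127},
    {"linear": [-0.143, 0.661, -0.27], "spin": 0.127},
    {"linear": [-0.143, 0.661, -0.27], "spin": 0.127},
  ],
)

```text
time_s: 12.4
tool_pos: [0.5497, 0.2803, 0.0899]
tool_rot: [0.005, 0.635, 0.773, 0.004]
wrist_force: [0.1, 0.4, -0.3]
opening: 0.0414
```

```bash
python3 -c "
from h import *
st([.5511,.2805,.05],[.5511,.2805,.013])"
```

```text
t 12.4 pos [0.5497 0.2803 0.0899] yang 11.2 tilt [-0.002  0.012 -1.   ] open 0.0414 F [ 0.1  0.4 -0.3] q [ 0.47  0.49 -0.16  0.91 -0.01  1.85]
[0.5511, 0.2805, 0.05] [0.    0.003 0.133]
[0.5511, 0.2805, 0.013] [0.    0.002 0.256]
```

step_arm(
  motion=[
    {"linear": [0, 0.003, 0.1], "spin": 0},
    {"linear": [0, 0.003, 0.18], "spin": 0},
    {"linear": [0, 0.003, 0.23], "spin": 0},
    {"linear": [0, 0.003, 0.25], "spin": 0},
    {"linear": [0, 0.003, 0.258], "spin": 0},
    {"linear": [0, 0.003, 0.258], "spin": 0},
    {"linear": [0, 0.003, 0.258], "spin": 0},
  ],
)

```text
time_s: 13.28
tool_pos: [0.552, 0.2808, 0.0132]
tool_rot: [0.005, 0.635, 0.773, 0.004]
wrist_force: [-0.3, -0.4, -0.4]
opening: 0.0414
```

```bash
python3 -c "
from h import *
st([.5511,.2805,.0123])"
```

```text
t 13.28 pos [0.552  0.2808 0.0132] yang 11.2 tilt [-0.002  0.013 -1.   ] open 0.0414 F [-0.3 -0.4 -0.4] q [ 0.47  0.57 -0.25  0.74 -0.01  1.85]
[0.5511, 0.2805, 0.0123] [-0.    -0.003  0.003]
```

step_arm(
  motion=[
    {"linear": [0, -0.003, 0.004], "spin": 0},
    {"linear": [0, -0.003, 0.004], "spin": 0},
    {"linear": [0, -0.003, 0.004], "spin": 0},
  ],
)

```text
time_s: 13.65
tool_pos: [0.5515, 0.2808, 0.0124]
tool_rot: [0.005, 0.635, 0.773, 0.005]
wrist_force: [0.3, -0.8, 2.0]
opening: 0.0412
```

step_arm(
  motion=[
    {"linear": [0, 0, 0], "spin": 0},
    {"linear": [0, 0, 0], "spin": 0},
    {"linear": [0, 0, 0], "spin": 0},
    {"linear": [0, 0, 0], "spin": 0},
    {"linear": [0, 0, 0], "spin": 0},
    {"linear": [0, 0, -0.1], "spin": 0},
    {"linear": [0, 0, -0.25], "spin": 0},
    {"linear": [0, 0, -0.45], "spin": 0},
    {"linear": [0, 0, -0.6], "spin": 0},
    {"linear": [0, 0, -0.65], "spin": 0},
    {"linear": [0, 0, -0.65], "spin": 0},
  ],
  grip=1,
)

```text
time_s: 15.02
tool_pos: [0.5493, 0.2808, 0.2079]
tool_rot: [0.005, 0.635, 0.772, 0.005]
wrist_force: [-0.7, -0.9, -0.7]
opening: 0.0856
```

```bash
python3 -c "
from h import *
st([.44,-.19,.21],[.397,-.185,.1])
m,p,d=cam('top'); cv2.imwrite('pics/t3.png',p)
m,p,d=cam('wrist'); cv2.imwrite('pics/w4.png',p);boxes(m,p,d)"
```

```text
t 15.03 pos [0.5493 0.2808 0.2079] yang 11.2 tilt [-0.001  0.015 -1.   ] open 0.0856 F [-0.7 -0.9 -0.7] q [ 0.48  0.42  0.04  1.17 -0.01  1.85]
[0.44, -0.19, 0.21] [-1.469 -0.661 -0.015]
[0.397, -0.185, 0.1] [-1.425 -0.804  0.349]
box c 0.5509 0.2816 size 0.0413 0.0415 ang 10.8 px [318. 177.] col [198. 197. 198.]
```

View pics/w4.png

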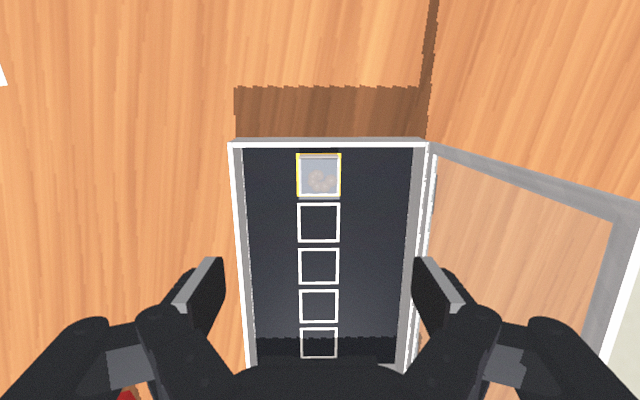

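Box 1 sits centred in the yellow square at (318,177). Next box.

step_arm(
  motion=[
    {"linear": [-0.15, -0.06, -0.01], "spin": 0},
    {"linear": [-0.3, -0.12, -0.03], "spin": 0},
    {"linear": [-0.45, -0.2, -0.03], "spin": 0},
    {"linear": [-0.6, -0.28, -0.03], "spin": 0},
    {"linear": [-0.8, -0.38, -0.03], "spin": 0},
    {"linear": [-0.95, -0.45, -0.03], "spin": 0},
    {"linear": [-1, -0.5, -0.03], "spin": 0},
    {"linear": [-1, -0.5, -0.03], "spin": 0},
    {"linear": [-1, -0.5, -0.03], "spin": 0},
  ],
)

```text
time_s: 16.25
tool_pos: [0.4583, -0.0428, 0.2124]
tool_rot: [0.003, 0.635, 0.773, 0.003]
wrist_force: [0.2, -0.0, 0.5]
opening: 0.0853
```

```bash
python3 -c "
from h import *
st([.385,-.24,.2])"
```

```text
t 16.25 pos [ 0.4583 -0.0428  0.2124] yang 11.2 tilt [-0.002  0.009 -1.   ] open 0.0853 F [ 0.2 -0.   0.5] q [-0.09  0.15 -0.33  1.08  0.    1.28]
[0.385, -0.24, 0.2] [-0.597 -0.368  0.039]
```

step_arm(
  motion=[
    {"linear": [-0.15, -0.1, 0.01], "spin": 0},
    {"linear": [-0.3, -0.2, 0.02], "spin": 0},
    {"linear": [-0.45, -0.3, 0.03], "spin": 0},
    {"linear": [-0.597, -0.368, 0.04], "spin": 0},
    {"linear": [-0.597, -0.368, 0.04], "spin": 0},
    {"linear": [-0.597, -0.368, 0.04], "spin": 0},
  ],
)

```text
time_s: 17.0
tool_pos: [0.3853, -0.239, 0.1992]
tool_rot: [0.003, 0.635, 0.773, 0.003]
wrist_force: [0.4, -0.0, -0.4]
opening: 0.0853
```

```bash
python3 -c "
from h import *
st()
m,p,d=cam('wrist'); cv2.imwrite('pics/w5.png',p);boxes(m,p,d)"
```

```text
t 17.0 pos [ 0.3853 -0.239   0.1992] yang 11.2 tilt [-0.     0.008 -1.   ] open 0.0853 F [ 0.4 -0.  -0.4] q [-0.56  0.15 -0.37  1.05  0.01  0.82]
box c 0.3456 -0.0995 size 0.0417 0.0409 ang 28.2 px [302.  21.] col [ 60.  63. 221.]
box c 0.2945 -0.1924 size 0.042 0.0418 ang 60.1 px [232. 114.] col [172. 174.  67.]
box c 0.3985 -0.1831 size 0.0415 0.0416 ang 22.5 px [341. 126.] col [149. 152. 159.]
box c 0.2729 -0.2867 size 0.0422 0.042 ang 15.6 px [200. 203.] col [ 50.  53. 208.]
box c 0.3737 -0.2781 size 0.0416 0.0423 ang 22.7 px [298. 213.] col [141. 141. 147.]
```

View pics/w5.png

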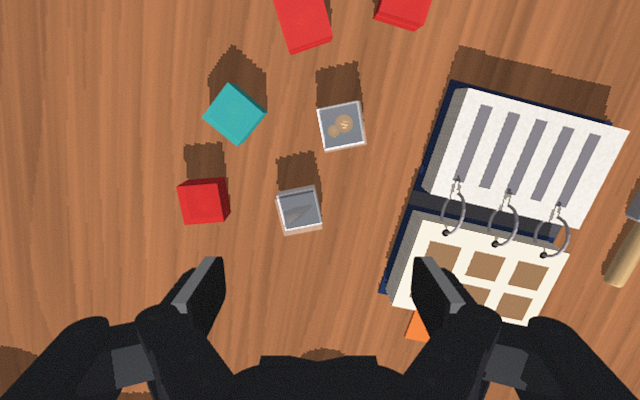

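```bash
python3 -c "
from h import *
st([.3737,-.2781,.1],[.3737,-.2781,.005])
m=imaging.camera_model('wrist');print(wz(m,382,295,.003))"
```

```text
t 17.05 pos [ 0.3854 -0.2386  0.1994] yang 11.3 tilt [-0.001  0.008 -1.   ] open 0.0854 F [-0.1 -0.8  0.7] q [-0.56  0.15 -0.37  1.05  0.01  0.82]
[0.3737, -0.2781, 0.1] [-0.121 -0.067  0.331]
[0.3737, -0.2781, 0.005] [-0.121 -0.069  0.647]
[ 0.49343776 -0.37095495  0.003     ]
```

step_arm(
  motion=[
    {"linear": [-0.06, -0.035, 0.1], "spin": -0.13},
    {"linear": [-0.121, -0.067, 0.25], "spin": -0.253},
    {"linear": [-0.121, -0.067, 0.33], "spin": -0.253},
    {"linear": [-0.121, -0.069, 0.45], "spin": -0.253},
    {"linear": [-0.121, -0.069, 0.55], "spin": -0.253},
    {"linear": [-0.121, -0.069, 0.62], "spin": -0.253},
    {"linear": [-0.121, -0.069, 0.647], "spin": -0.253},
    {"linear": [-0.121, -0.069, 0.647], "spin": -0.253},
    {"linear": [-0.121, -0.069, 0.647], "spin": -0.253},
  ],
)

```text
time_s: 18.18
tool_pos: [0.3748, -0.2782, 0.006]
tool_rot: [0.004, 0.554, 0.833, 0.003]
wrist_force: [0.0, -0.2, -0.0]
opening: 0.0854
```

step_arm(
  motion=[
    {"linear": [0, 0, 0], "spin": 0},
    {"linear": [0, 0, 0], "spin": 0},
    {"linear": [0, 0, 0], "spin": 0},
    {"linear": [0, 0, 0], "spin": 0},
    {"linear": [0, 0, 0], "spin": 0},
    {"linear": [0, 0, 0], "spin": 0},
  ],
  grip=-1,
  force=40,
)

```text
time_s: 18.92
tool_pos: [0.3752, -0.2786, 0.0066]
tool_rot: [0.005, 0.554, 0.832, 0.003]
wrist_force: [-0.4, 0.3, 6.3]
opening: 0.0413
```

```bash
python3 -c "
from h import *
st([.5619,.2256,.12])"
```

```text
t 18.93 pos [ 0.3752 -0.2786  0.0066] yang 22.7 tilt [-0.005  0.01  -1.   ] open 0.0413 F [-0.4  0.3  6.3] q [-0.64  0.38 -0.64  0.54  0.01  0.53]
[0.5619, 0.2256, 0.12] [ 1.308  1.227 -0.372]
```

step_arm(
  motion=[
    {"linear": [0, 0, -0.15], "spin": 0},
    {"linear": [0, 0, -0.35], "spin": 0},
    {"linear": [0.14, 0.12, -0.38], "spin": 0.06},
    {"linear": [0.28, 0.25, -0.38], "spin": 0.12},
    {"linear": [0.42, 0.38, -0.38], "spin": 0.18},
    {"linear": [0.56, 0.51, -0.38], "spin": 0.253},
    {"linear": [0.7, 0.65, -0.38], "spin": 0.253},
    {"linear": [0.85, 0.79, -0.38], "spin": 0.253},
    {"linear": [0.98, 0.92, -0.38], "spin": 0.253},
    {"linear": [0.98, 0.92, -0.38], "spin": 0.253},
    {"linear": [0.98, 0.92, -0.38], "spin": 0.253},
  ],
)

```text
time_s: 20.3
tool_pos: [0.5141, 0.0988, 0.1213]
tool_rot: [0.004, 0.634, 0.774, 0.002]
wrist_force: [-0.3, -0.9, -0.9]
opening: 0.0409
```

```bash
python3 -c "
from h import *
st([.562,.2248,.11],[.562,.2248,.0126])"
```

```text
t 20.3 pos [0.5141 0.0988 0.1213] yang 11.4 tilt [-0.003  0.008 -1.   ] open 0.0409 F [-0.3 -0.9 -0.9] q [ 0.19  0.32 -0.35  0.89 -0.    1.56]
[0.562, 0.2248, 0.11] [0.38  0.239 0.038]
[0.562, 0.2248, 0.0126] [0.381 0.236 0.363]
```

step_arm(
  motion=[
    {"linear": [0.13, 0.08, 0.01], "spin": 0.007},
    {"linear": [0.26, 0.16, 0.02], "spin": 0.007},
    {"linear": [0.38, 0.237, 0.038], "spin": 0.007},
    {"linear": [0.38, 0.237, 0.038], "spin": 0.007},
    {"linear": [0.38, 0.237, 0.1], "spin": 0.007},
    {"linear": [0.38, 0.236, 0.2], "spin": 0.007},
    {"linear": [0.38, 0.235, 0.29], "spin": 0.007},
    {"linear": [0.38, 0.235, 0.34], "spin": 0.007},
    {"linear": [0.38, 0.234, 0.362], "spin": 0.007},
    {"linear": [0.38, 0.234, 0.364], "spin": 0.007},
    {"linear": [0.38, 0.234, 0.364], "spin": 0.007},
  ],
)

```text
time_s: 21.68
tool_pos: [0.5622, 0.2242, 0.0131]
tool_rot: [0.004, 0.636, 0.772, 0.003]
wrist_force: [0.7, -0.3, -1.0]
opening: 0.0413
```

```bash
python3 -c "
from h import *
st([.562,.2248,.0126])"
```

```text
t 21.68 pos [0.5622 0.2242 0.0131] yang 11.0 tilt [-0.003  0.01  -1.   ] open 0.0413 F [ 0.7 -0.3 -1. ] q [ 0.38  0.55 -0.28  0.72 -0.    1.76]
[0.562, 0.2248, 0.0126] [ 0.002 -0.     0.002]
```

step_arm(
  motion=[
    {"linear": [0.002, 0, 0.003], "spin": 0},
    {"linear": [0.002, 0, 0.003], "spin": 0},
    {"linear": [0.002, 0, 0.003], "spin": 0},
  ],
)

```text
time_s: 22.05
tool_pos: [0.5625, 0.2251, 0.0126]
tool_rot: [0.005, 0.636, 0.772, 0.003]
wrist_force: [0.5, 0.0, 1.2]
opening: 0.0413
```

step_arm(
  motion=[
    {"linear": [0, 0, 0], "spin": 0},
    {"linear": [0, 0, 0], "spin": 0},
    {"linear": [0, 0, 0], "spin": 0},
    {"linear": [0, 0, 0], "spin": 0},
    {"linear": [0, 0, 0], "spin": 0},
    {"linear": [0, 0, -0.1], "spin": 0},
    {"linear": [0, 0, -0.25], "spin": 0},
    {"linear": [0, 0, -0.45], "spin": 0},
    {"linear": [0, 0, -0.6], "spin": 0},
    {"linear": [0, 0, -0.65], "spin": 0},
    {"linear": [0, 0, -0.65], "spin": 0},
  ],
  grip=1,
)

```text
time_s: 23.42
tool_pos: [0.5607, 0.2254, 0.2081]
tool_rot: [0.005, 0.636, 0.772, 0.004]
wrist_force: [-0.2, -0.1, -0.5]
opening: 0.0853
```

```bash
python3 -c "
from h import *
m,p,d=cam('wrist'); cv2.imwrite('pics/w6.png',p);boxes(m,p,d);st([.4,-.24,.2])"
```

```text
box c 0.551 0.2811 size 0.0408 0.0415 ang 12.4 px [313. 122.] col [211. 210. 211.]
box c 0.562 0.226 size 0.0409 0.0418 ang 10.9 px [317. 176.] col [207. 200. 199.]
t 23.48 pos [0.5598 0.225  0.2065] yang 11.0 tilt [-0.003  0.009 -1.   ] open 0.0854 F [-0.6 -0.1 -0.5] q [ 0.38  0.4   0.    1.17 -0.    1.76]
[0.4, -0.24, 0.2] [-1.419 -0.82   0.018]
```

Both boxes are placed within about 1 mm. Now the third (ammonite).

step_arm(
  motion=[
    {"linear": [-0.14, -0.08, 0], "spin": 0},
    {"linear": [-0.28, -0.16, 0], "spin": 0},
    {"linear": [-0.42, -0.25, 0], "spin": 0},
    {"linear": [-0.58, -0.34, 0], "spin": 0},
    {"linear": [-0.75, -0.44, 0], "spin": 0},
    {"linear": [-0.9, -0.53, 0], "spin": 0},
    {"linear": [-1, -0.6, 0], "spin": 0},
    {"linear": [-1, -0.6, 0], "spin": 0},
  ],
)

```text
time_s: 24.48
tool_pos: [0.4379, -0.1052, 0.2033]
tool_rot: [0.002, 0.638, 0.77, 0.001]
wrist_force: [0.3, -0.0, -0.2]
opening: 0.0854
```

step_arm(
  motion=[
    {"linear": [-0.14, -0.07, 0], "spin": 0},
    {"linear": [-0.28, -0.14, 0], "spin": 0},
    {"linear": [-0.42, -0.22, 0.02], "spin": 0},
    {"linear": [-0.42, -0.22, 0.02], "spin": 0},
    {"linear": [-0.42, -0.22, 0.02], "spin": 0},
    {"linear": [-0.42, -0.22, 0.02], "spin": 0},
  ],
)

```text
time_s: 25.22
tool_pos: [0.397, -0.2399, 0.1967]
tool_rot: [0.001, 0.637, 0.771, 0.002]
wrist_force: [0.2, 0.2, 0.6]
opening: 0.0855
```

```bash
python3 -c "
from h import *
m,p,d=cam('wrist'); cv2.imwrite('pics/w7.png',p);boxes(m,p,d);st([.3985,-.1831,.1],[.3985,-.1831,.005])"
```

```text
box c 0.3463 -0.101 size 0.0416 0.0374 ang 28.5 px [289.  19.] col [ 60.  62. 220.]
box c 0.2945 -0.1923 size 0.0418 0.0419 ang 60.1 px [219. 111.] col [171. 173.  67.]
box c 0.3984 -0.1831 size 0.0414 0.0416 ang 22.1 px [330. 123.] col [149. 152. 160.]
box c 0.2728 -0.2868 size 0.0426 0.042 ang 16.1 px [189. 201.] col [ 50.  53. 207.]
t 25.27 pos [ 0.397  -0.24    0.1969] yang 10.9 tilt [-0.     0.004 -1.   ] open 0.0859 F [0.5 0.3 0.1] q [-0.55  0.17 -0.35  1.05  0.    0.83]
[0.3985, -0.1831, 0.1] [0.186 0.039 0.323]
[0.3985, -0.1831, 0.005] [0.186 0.038 0.64 ]
```

step_arm(
  motion=[
    {"linear": [0.09, 0.02, 0.1], "spin": -0.13},
    {"linear": [0.186, 0.038, 0.25], "spin": -0.253},
    {"linear": [0.186, 0.038, 0.33], "spin": -0.253},
    {"linear": [0.186, 0.038, 0.45], "spin": -0.253},
    {"linear": [0.186, 0.036, 0.55], "spin": -0.253},
    {"linear": [0.186, 0.034, 0.61], "spin": -0.253},
    {"linear": [0.186, 0.034, 0.64], "spin": -0.253},
    {"linear": [0.186, 0.034, 0.64], "spin": -0.253},
    {"linear": [0.186, 0.034, 0.64], "spin": -0.253},
  ],
)

```text
time_s: 26.4
tool_pos: [0.3982, -0.1834, 0.0057]
tool_rot: [0.003, 0.557, 0.831, 0.002]
wrist_force: [-0.2, 0.3, 0.6]
opening: 0.0852
```

step_arm(
  motion=[
    {"linear": [0, 0, 0], "spin": 0},
    {"linear": [0, 0, 0], "spin": 0},
    {"linear": [0, 0, 0], "spin": 0},
    {"linear": [0, 0, 0], "spin": 0},
    {"linear": [0, 0, 0], "spin": 0},
    {"linear": [0, 0, 0], "spin": 0},
  ],
  grip=-1,
  force=40,
)

```text
time_s: 27.15
tool_pos: [0.3987, -0.1836, 0.0062]
tool_rot: [0.003, 0.557, 0.831, 0.002]
wrist_force: [-0.3, -0.0, 6.3]
opening: 0.0414
```

```bash
python3 -c "
from h import *
st([.5727,.17,.12])"
```

```text
t 27.15 pos [ 0.3987 -0.1836  0.0062] yang 22.3 tilt [-0.003  0.006 -1.   ] open 0.0414 F [-0.3 -0.   6.3] q [-0.43  0.34 -0.71  0.51  0.    0.75]
[0.5727, 0.17, 0.12] [ 0.869  0.987 -0.376]
```

step_arm(
  motion=[
    {"linear": [0, 0, -0.15], "spin": 0},
    {"linear": [0, 0, -0.35], "spin": 0},
    {"linear": [0.12, 0.13, -0.38], "spin": 0.06},
    {"linear": [0.25, 0.28, -0.38], "spin": 0.12},
    {"linear": [0.38, 0.43, -0.38], "spin": 0.18},
    {"linear": [0.51, 0.58, -0.38], "spin": 0.25},
    {"linear": [0.64, 0.73, -0.38], "spin": 0.25},
    {"linear": [0.77, 0.88, -0.38], "spin": 0.25},
    {"linear": [0.869, 0.987, -0.376], "spin": 0.25},
    {"linear": [0.869, 0.987, -0.376], "spin": 0.25},
    {"linear": [0.869, 0.987, -0.376], "spin": 0.25},
  ],
)

```text
time_s: 28.52
tool_pos: [0.5718, 0.1695, 0.1193]
tool_rot: [0.002, 0.636, 0.772, 0.001]
wrist_force: [-0.0, -0.5, -1.0]
opening: 0.0415
```

```bash
python3 -c "
from h import *
st([.5727,.17,.0122])"
```

```text
t 28.52 pos [0.5718 0.1695 0.1193] yang 11.1 tilt [-0.003  0.005 -1.   ] open 0.0415 F [-0.  -0.5 -1. ] q [ 0.29  0.44 -0.16  0.96 -0.    1.67]
[0.5727, 0.17, 0.0122] [0.002 0.002 0.357]
```

step_arm(
  motion=[
    {"linear": [0.002, 0.001, 0.1], "spin": 0},
    {"linear": [0.002, 0.001, 0.2], "spin": 0},
    {"linear": [0.002, 0.001, 0.29], "spin": 0},
    {"linear": [0.002, 0.001, 0.335], "spin": 0},
    {"linear": [0.002, 0.001, 0.355], "spin": 0},
    {"linear": [0.002, 0.001, 0.359], "spin": 0},
    {"linear": [0.002, 0.001, 0.359], "spin": 0},
    {"linear": [0.002, 0.001, 0.359], "spin": 0},
  ],
)

```text
time_s: 29.52
tool_pos: [0.573, 0.1701, 0.0123]
tool_rot: [0.003, 0.636, 0.772, 0.001]
wrist_force: [-1.0, -0.1, -0.4]
opening: 0.0413
```

```bash
python3 -c "
from h import *
st([.5727,.17,.0122])"
```

```text
t 29.52 pos [0.573  0.1701 0.0123] yang 11.1 tilt [-0.003  0.006 -1.   ] open 0.0413 F [-1.  -0.1 -0.4] q [ 0.29  0.55 -0.3   0.72 -0.    1.67]
[0.5727, 0.17, 0.0122] [-0.    -0.001  0.   ]
```

step_arm(
  motion=[
    {"linear": [0, 0, 0.001], "spin": 0},
    {"linear": [0, 0, 0.001], "spin": 0},
    {"linear": [0, 0, 0.001], "spin": 0},
    {"linear": [0, 0, 0], "spin": 0},
    {"linear": [0, 0, 0], "spin": 0},
    {"linear": [0, 0, -0.1], "spin": 0},
    {"linear": [0, 0, -0.25], "spin": 0},
    {"linear": [0, 0, -0.45], "spin": 0},
    {"linear": [0, -0.05, -0.6], "spin": 0},
    {"linear": [-0.05, -0.15, -0.65], "spin": 0},
    {"linear": [-0.1, -0.15, -0.7], "spin": 0},
    {"linear": [-0.1, -0.15, -0.7], "spin": 0},
  ],
  grip=1,
)

```text
time_s: 31.02
tool_pos: [0.5348, 0.1318, 0.2234]
tool_rot: [0.004, 0.636, 0.772, 0.003]
wrist_force: [1.1, -0.0, -0.7]
opening: 0.0855
```

```bash
python3 -c "
from h import *
m,p,d=cam('wrist'); cv2.imwrite('pics/w8.png',p);boxes(m,p,d);st()
m,p2,d=cam('scene'); cv2.imwrite('pics/s8.png',p2)
m,p3,d=cam('top')
cv2.imwrite('pics/c8.png',np.vstack([p2[60:260,140:540],p3[120:320,140:540]]).repeat(1,0))"
```

```text
box c 0.5512 0.2805 size 0.0418 0.0401 ang 11.6 px [364.  22.] col [202. 197. 199.]
box c 0.562 0.2257 size 0.0417 0.0407 ang 11.0 px [361.  88.] col [202. 197. 197.]
box c 0.5724 0.1705 size 0.0413 0.0418 ang 11.3 px [358. 146.] col [199. 201. 204.]
t 31.07 pos [0.5344 0.1322 0.2223] yang 11.0 tilt [-0.002  0.007 -1.   ] open 0.0852 F [-0.9  0.7 -0.2] q [ 0.24  0.3  -0.1   1.16 -0.    1.62]
```

View pics/c8.png

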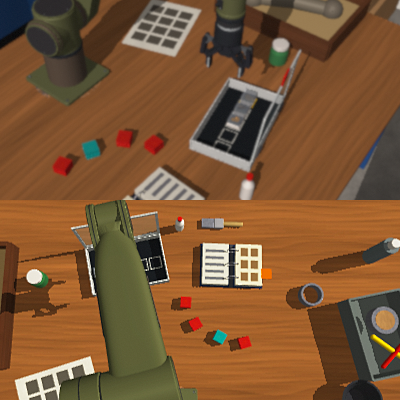

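step_arm(
  motion=[
    {"linear": [0, 0, -0.1], "spin": -0.2},
    {"linear": [0, 0, -0.2], "spin": -0.42},
    {"linear": [0, 0, -0.3], "spin": -0.64},
    {"linear": [0, 0, -0.3], "spin": -0.86},
    {"linear": [0, 0, -0.3], "spin": -1},
    {"linear": [0, 0, -0.3], "spin": -1},
  ],
)

```text
time_s: 31.92
tool_pos: [0.5333, 0.1331, 0.3099]
tool_rot: [0.002, 0.292, 0.956, -0.0]
wrist_force: [-0.6, 1.1, -0.1]
opening: 0.0853
```

step_arm(
  motion=[
    {"linear": [0, 0, 0], "spin": -0.22},
    {"linear": [0, 0, 0], "spin": -0.44},
    {"linear": [0, 0, 0], "spin": -0.66},
    {"linear": [0, 0, 0], "spin": -0.88},
    {"linear": [0, 0, 0], "spin": -1},
    {"linear": [0, 0, 0], "spin": -1},
    {"linear": [0, 0, 0], "spin": -1},
  ],
)

```text
time_s: 32.8
tool_pos: [0.5333, 0.1333, 0.3094]
tool_rot: [0.001, -0.095, 0.995, -0.001]
wrist_force: [0.5, 0.1, -0.2]
opening: 0.085
```

```bash
python3 -c "
from h import *
m,p,d=cam('wrist'); cv2.imwrite('pics/w9.png',p);np.save('pics/w9.npy',d)
hsv=cv2.cvtColor(p,cv2.COLOR_BGR2HSV);k=((hsv[...,0]<6)|(hsv[...,0]>174))&(hsv[...,1]>150)&(hsv[...,2]>60)&(d>0)
n,l,s,c=cv2.connectedComponentsWithStats(k.astype(np.uint8))
for i in range(1,n):
    if s[i,4]>60:
        v,u=np.where(l==i); P=np.array([w(m,a,b,d[b,a]) for a,b in zip(u,v)]);print(s[i],np.median(P,0).round(3),P.min(0).round(3),P.max(0).round(3))
st([.7024,.1945,.31],[.7024,.1945,.247])"
```

```text
[ 157   23   47   48 1622] [ 0.43  -0.057  0.029] [ 0.407 -0.086 -0.002] [ 0.453 -0.039  0.032]
[147 297  17  11  98] [ 0.738 -0.038  0.101] [ 0.531 -0.047  0.091] [0.746 0.079 0.364]
t 32.85 pos [0.5333 0.1332 0.3096] yang 100.9 tilt [-0.002 -0.002 -1.   ] open 0.0852 F [ 0.3 -0.2  0.7] q [ 0.25  0.28  0.1   1.38 -0.    0.06]
[0.7024, 0.1945, 0.31] [-0.592  0.094 -0.   ]
[0.7024, 0.1945, 0.247] [-0.592  0.094  0.21 ]
```

View pics/w9.png

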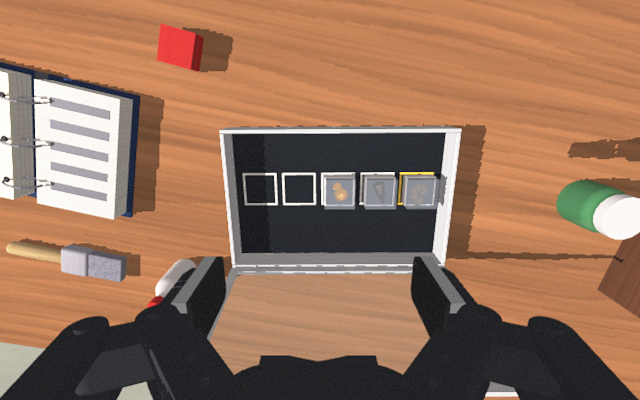

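Boxes fill squares 1 to 3, at (418,190), (379,190) and (340,190). Now the cover.

step_arm(
  motion=[
    {"linear": [-0.15, 0.03, 0], "spin": 0},
    {"linear": [-0.3, 0.06, 0], "spin": 0},
    {"linear": [-0.45, 0.094, 0], "spin": 0},
    {"linear": [-0.592, 0.094, 0], "spin": 0},
    {"linear": [-0.592, 0.094, 0], "spin": 0},
    {"linear": [-0.592, 0.094, 0.08], "spin": 0},
    {"linear": [-0.592, 0.094, 0.15], "spin": 0},
    {"linear": [-0.592, 0.094, 0.21], "spin": 0},
    {"linear": [-0.592, 0.094, 0.21], "spin": 0},
    {"linear": [-0.592, 0.094, 0.21], "spin": 0},
  ],
)

```text
time_s: 34.1
tool_pos: [0.7022, 0.1944, 0.2483]
tool_rot: [0.002, -0.095, 0.995, -0.001]
wrist_force: [-0.4, -0.7, 0.1]
opening: 0.0856
```

step_arm(
  motion=[
    {"linear": [0, 0, 0], "spin": 0},
    {"linear": [0, 0, 0], "spin": 0},
    {"linear": [0, 0, 0], "spin": 0},
    {"linear": [0, 0, 0], "spin": 0},
    {"linear": [0, 0, 0], "spin": 0},
    {"linear": [0, 0, 0], "spin": 0},
  ],
  grip=-1,
  force=25,
)

```text
time_s: 34.85
tool_pos: [0.7025, 0.1945, 0.2489]
tool_rot: [0.002, -0.095, 0.995, -0.001]
wrist_force: [0.7, 1.0, 5.0]
opening: 0.0354
```

```bash
cat > arc.py <<'E'
from h import *
import sys
st(); s=monitor.observe(); R=rot(); X=np.array([.9813,.1925,0])
H=np.array([.6785,.190,.045]); g=s["tool_pos"]+[0,0,.0187]-H
print("r",np.hypot(g@X,g[2]),"th",np.arctan2(g[2],-(g@X)))
for t in np.arange(*map(float,sys.argv[1:4])):
    P=H+.221*(-np.cos(t)*X+np.sin(t)*np.array([0,0,1]))-[0,0,.0187]
    print(round(t,2),(R.T@(P-s["tool_pos"])/.3).round(3))
E
python3 arc.py 1.6 .55 -.1
```

```text
t 34.85 pos [0.7025 0.1945 0.2489] yang 100.9 tilt [-0.005 -0.002 -1.   ] open 0.0354 F [0.7 1.  5. ] q [ 0.27  0.64  0.52  1.45 -0.    0.08]
r 0.22397754280224885 th 1.6799358058801726
1.6 [0.06  0.    0.006]
1.5 [0.133 0.    0.007]
1.4 [ 0.207 -0.     0.015]
1.3 [ 0.279 -0.     0.031]
1.2 [ 0.349 -0.     0.054]
1.1 [ 0.416 -0.001  0.084]
1.0 [ 0.48  -0.001  0.12 ]
0.9 [ 0.54  -0.001  0.163]
0.8 [ 0.596 -0.001  0.211]
0.7 [ 0.646 -0.001  0.264]
0.6 [ 0.691 -0.001  0.323]
```

step_arm(
  motion=[
    {"linear": [0.06, 0, 0.004], "spin": 0},
    {"linear": [0.133, 0, 0.006], "spin": 0},
    {"linear": [0.207, 0, 0.015], "spin": 0},
    {"linear": [0.279, 0, 0.031], "spin": 0},
    {"linear": [0.349, 0, 0.054], "spin": 0},
    {"linear": [0.416, 0, 0.084], "spin": 0},
    {"linear": [0.48, 0, 0.12], "spin": 0},
    {"linear": [0.54, 0, 0.163], "spin": 0},
    {"linear": [0.596, 0, 0.211], "spin": 0},
    {"linear": [0.646, 0, 0.264], "spin": 0},
    {"linear": [0.691, 0, 0.323], "spin": 0},
    {"linear": [0.691, 0, 0.323], "spin": 0},
  ],
)

```text
time_s: 36.35
tool_pos: [0.4988, 0.1542, 0.1497]
tool_rot: [0.002, -0.095, 0.995, -0.002]
wrist_force: [2.7, -2.5, -3.3]
opening: 0.0349
```

```bash
python3 arc.py .55 -.06 -.05
```

```text
t 36.35 pos [0.4988 0.1542 0.1497] yang 100.9 tilt [-0.003 -0.004 -1.   ] open 0.0349 F [ 2.7 -2.5 -3.3] q [ 0.3   0.3  -0.3   0.97 -0.    0.11]
r 0.2209075949353122 th 0.592483233218585
0.55 [0.017 0.002 0.026]
0.5 [0.036 0.002 0.058]
0.45 [0.053 0.002 0.091]
0.4 [0.068 0.002 0.124]
0.35 [0.082 0.002 0.158]
0.3 [0.094 0.002 0.193]
0.25 [0.104 0.003 0.229]
0.2 [0.112 0.003 0.264]
0.15 [0.119 0.003 0.301]
0.1 [0.123 0.003 0.337]
0.05 [0.126 0.003 0.374]
-0.0 [0.127 0.003 0.411]
-0.05 [0.126 0.003 0.448]
```

step_arm(
  motion=[
    {"linear": [0.017, 0.002, 0.026], "spin": 0},
    {"linear": [0.036, 0.002, 0.058], "spin": 0},
    {"linear": [0.053, 0.002, 0.091], "spin": 0},
    {"linear": [0.068, 0.002, 0.124], "spin": 0},
    {"linear": [0.082, 0.002, 0.158], "spin": 0},
    {"linear": [0.094, 0.002, 0.193], "spin": 0},
    {"linear": [0.104, 0.002, 0.229], "spin": 0},
    {"linear": [0.112, 0.002, 0.264], "spin": 0},
    {"linear": [0.119, 0.002, 0.301], "spin": 0},
    {"linear": [0.122, 0.002, 0.32], "spin": 0},
    {"linear": [0.123, 0.002, 0.337], "spin": 0},
    {"linear": [0.123, 0.002, 0.337], "spin": 0},
  ],
)

```text
time_s: 37.85
tool_pos: [0.4626, 0.147, 0.0476]
tool_rot: [0.002, -0.095, 0.995, -0.002]
wrist_force: [3.5, -4.8, -2.5]
opening: 0.0351
```

```bash
python3 arc.py .1 -.06 -.025
```

```text
t 37.85 pos [0.4626 0.147  0.0476] yang 100.9 tilt [-0.003 -0.005 -1.   ] open 0.0351 F [ 3.5 -4.8 -2.5] q [ 0.31  0.35 -0.54  0.68 -0.01  0.12]
r 0.2211220055466489 th 0.09636400205612686
0.1 [-0.001  0.002 -0.003]
0.08 [0.001 0.002 0.016]
0.05 [0.002 0.002 0.034]
0.03 [0.003 0.002 0.052]
0.0 [0.003 0.002 0.071]
-0.02 [0.003 0.002 0.089]
-0.05 [0.002 0.003 0.108]
```

step_arm(
  motion=[
    {"linear": [0.001, 0, 0.016], "spin": 0},
    {"linear": [0.002, 0, 0.034], "spin": 0},
    {"linear": [0.003, 0, 0.05], "spin": 0},
    {"linear": [0.003, 0, 0.06], "spin": 0},
    {"linear": [0.003, 0, 0.066], "spin": 0},
    {"linear": [0.003, 0, 0.071], "spin": 0},
    {"linear": [0.003, 0, 0.071], "spin": 0},
  ],
)

```text
time_s: 38.72
tool_pos: [0.4628, 0.147, 0.0301]
tool_rot: [0.003, -0.095, 0.995, -0.002]
wrist_force: [-6.7, -6.9, 37.5]
opening: 0.0352
```

```bash
python3 arc.py .0 -.06 -.025
```

```text
t 38.73 pos [0.4628 0.147  0.0301] yang 100.9 tilt [-0.006 -0.005 -1.   ] open 0.0352 F [-6.7 -6.9 37.5] q [ 0.31  0.37 -0.57  0.63 -0.01  0.12]
r 0.21997426954038599 th 0.01747597677284558
0.0 [0.004 0.002 0.013]
-0.02 [0.004 0.002 0.031]
-0.05 [0.003 0.002 0.05 ]
```

step_arm(
  motion=[
    {"linear": [0, 0, 0.003], "spin": 0},
    {"linear": [0, 0, 0.003], "spin": 0},
  ],
)

```text
time_s: 38.98
tool_pos: [0.4628, 0.147, 0.0305]
tool_rot: [0.004, -0.095, 0.995, -0.002]
wrist_force: [-2.2, -4.7, 15.8]
opening: 0.0353
```

step_arm(
  motion=[
    {"linear": [0, 0, 0], "spin": 0},
    {"linear": [0, 0, 0], "spin": 0},
    {"linear": [0, 0, 0], "spin": 0},
    {"linear": [0, 0, 0], "spin": 0},
    {"linear": [0, 0, 0], "spin": 0},
    {"linear": [0, 0, -0.1], "spin": 0},
    {"linear": [0.05, 0, -0.3], "spin": 0},
    {"linear": [0.15, 0, -0.5], "spin": 0},
    {"linear": [0.25, 0, -0.6], "spin": 0},
    {"linear": [0.3, 0, -0.6], "spin": 0},
    {"linear": [0.3, 0, -0.6], "spin": 0},
  ],
  grip=1,
)

```text
time_s: 40.35
tool_pos: [0.3719, 0.1303, 0.2093]
tool_rot: [0.004, -0.095, 0.995, -0.002]
wrist_force: [1.3, -0.5, 0.3]
opening: 0.0858
```

```bash
python3 -c "
from h import *
m,p,d=cam('wrist'); cv2.imwrite('pics/w10.png',p)
hsv=cv2.cvtColor(p,cv2.COLOR_BGR2HSV);k=((hsv[...,0]<6)|(hsv[...,0]>174))&(hsv[...,1]>150)&(hsv[...,2]>60)&(d>0)
n,l,s,c=cv2.connectedComponentsWithStats(k.astype(np.uint8))
for i in range(1,n):
    if s[i,4]>60:
        v,u=np.where(l==i); P=np.array([w(m,a,b,d[b,a]) for a,b in zip(u,v)]);print(s[i],np.median(P,0).round(3),P.min(0).round(3),P.max(0).round(3))
st([.53,-.38,.2])"
```

```text
[  62   78   75   56 2749] [ 0.344 -0.092  0.028] [ 0.318 -0.126 -0.002] [ 0.38  -0.07   0.032]
[ 108  168   56   51 2262] [ 0.427 -0.057  0.028] [ 0.408 -0.088 -0.002] [ 0.468 -0.039  0.031]
[ 301  253   34   34 1126] [0.468 0.148 0.047] [0.446 0.127 0.044] [0.491 0.169 0.049]
t 40.4 pos [0.3726 0.1304 0.2089] yang 100.9 tilt [-0.006 -0.005 -1.   ] open 0.0852 F [ 0.3  0.7 -0.4] q [ 0.34  0.05 -0.46  1.06 -0.01  0.15]
[0.53, -0.38, 0.2] [-0.193 -1.77   0.039]
```

View pics/w10.png

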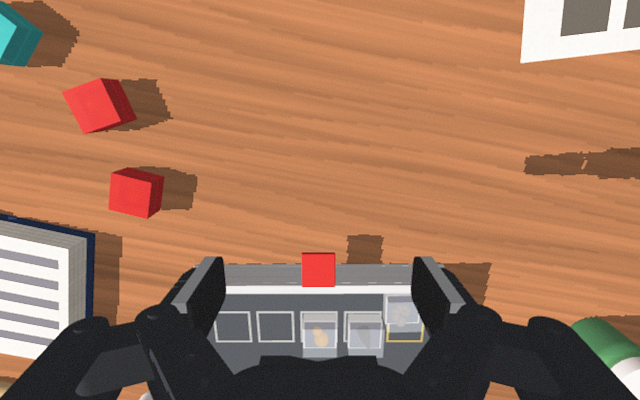

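The wrist view shows the knock has happened: box 1 at (403,309) has been pushed about 2 cm towards the front of square 1. I'll reopen the cover and fix it.

```bash
python3 -c "
from h import *
st([.4616,.1468,.09],[.4616,.1468,.0285])"
```

```text
t 40.4 pos [0.3726 0.1304 0.2089] yang 100.9 tilt [-0.006 -0.005 -1.   ] open 0.0852 F [ 0.3  0.7 -0.4] q [ 0.34  0.05 -0.46  1.06 -0.01  0.15]
[0.4616, 0.1468, 0.09] [-0.299 -0.001  0.398]
[0.4616, 0.1468, 0.0285] [-0.298  0.     0.603]
```

step_arm(
  motion=[
    {"linear": [-0.15, 0, 0.1], "spin": 0},
    {"linear": [-0.299, 0, 0.25], "spin": 0},
    {"linear": [-0.299, 0, 0.38], "spin": 0},
    {"linear": [-0.299, 0, 0.48], "spin": 0},
    {"linear": [-0.298, 0, 0.56], "spin": 0},
    {"linear": [-0.298, 0, 0.6], "spin": 0},
    {"linear": [-0.298, 0, 0.6], "spin": 0},
    {"linear": [-0.298, 0, 0.6], "spin": 0},
  ],
)

```text
time_s: 41.4
tool_pos: [0.4625, 0.147, 0.0299]
tool_rot: [0.004, -0.095, 0.995, -0.002]
wrist_force: [-0.1, 0.0, 0.8]
opening: 0.0853
```

step_arm(
  motion=[
    {"linear": [0, 0, 0], "spin": 0},
    {"linear": [0, 0, 0], "spin": 0},
    {"linear": [0, 0, 0], "spin": 0},
    {"linear": [0, 0, 0], "spin": 0},
    {"linear": [0, 0, 0], "spin": 0},
    {"linear": [0, 0, 0], "spin": 0},
  ],
  grip=-1,
  force=25,
)

```text
time_s: 42.15
tool_pos: [0.4628, 0.147, 0.0306]
tool_rot: [0.004, -0.095, 0.995, -0.002]
wrist_force: [-0.2, -1.2, 6.0]
opening: 0.0356
```

```bash
python3 arc.py .15 1.01 .1
```

```text
t 42.15 pos [0.4628 0.147  0.0306] yang 100.9 tilt [-0.008 -0.005 -1.   ] open 0.0356 F [-0.2 -1.2  6. ] q [ 0.31  0.37 -0.57  0.63 -0.01  0.12]
r 0.21994246471349554 th 0.019427703029480686
0.15 [-0.005  0.002 -0.096]
0.25 [-0.021  0.002 -0.168]
0.35 [-0.043  0.001 -0.238]
0.45 [-0.072  0.001 -0.306]
0.55 [-0.108  0.001 -0.37 ]
0.65 [-0.15   0.001 -0.43 ]
0.75 [-0.198  0.001 -0.486]
0.85 [-0.251  0.    -0.537]
0.95 [-0.309  0.    -0.582]
```

step_arm(
  motion=[
    {"linear": [0, 0, -0.05], "spin": 0},
    {"linear": [-0.005, 0.002, -0.096], "spin": 0},
    {"linear": [-0.021, 0.002, -0.168], "spin": 0},
    {"linear": [-0.043, 0.001, -0.238], "spin": 0},
    {"linear": [-0.072, 0.001, -0.306], "spin": 0},
    {"linear": [-0.108, 0.001, -0.37], "spin": 0},
    {"linear": [-0.15, 0.001, -0.43], "spin": 0},
    {"linear": [-0.198, 0.001, -0.486], "spin": 0},
    {"linear": [-0.251, 0, -0.537], "spin": 0},
    {"linear": [-0.309, 0, -0.582], "spin": 0},
    {"linear": [-0.309, 0, -0.582], "spin": 0},
  ],
)

```text
time_s: 43.52
tool_pos: [0.5519, 0.1646, 0.2069]
tool_rot: [0.004, -0.095, 0.995, -0.002]
wrist_force: [-3.0, -2.6, 4.1]
opening: 0.0357
```

```bash
python3 arc.py 1.05 1.7 .1
```

```text
t 43.52 pos [0.5519 0.1646 0.2069] yang 100.9 tilt [-0.007 -0.005 -1.   ] open 0.0357 F [-3.  -2.6  4.1] q [ 0.29  0.35 -0.07  1.14 -0.01  0.1 ]
r 0.22204288136986336 th 0.9500427871876538
1.05 [-0.064  0.002 -0.036]
1.15 [-0.13   0.002 -0.069]
1.25 [-0.199  0.002 -0.096]
1.35 [-0.27   0.002 -0.115]
1.45 [-0.343  0.002 -0.127]
1.55 [-0.416  0.002 -0.131]
1.65 [-0.49   0.003 -0.129]
```

step_arm(
  motion=[
    {"linear": [-0.064, 0.002, -0.036], "spin": 0},
    {"linear": [-0.13, 0.002, -0.069], "spin": 0},
    {"linear": [-0.199, 0.002, -0.096], "spin": 0},
    {"linear": [-0.27, 0.002, -0.115], "spin": 0},
    {"linear": [-0.343, 0.002, -0.127], "spin": 0},
    {"linear": [-0.416, 0.002, -0.131], "spin": 0},
    {"linear": [-0.49, 0.003, -0.129], "spin": 0},
    {"linear": [-0.512, 0.002, -0.127], "spin": 0},
    {"linear": [-0.512, 0.002, -0.127], "spin": 0},
    {"linear": [-0.512, 0.002, -0.127], "spin": 0},
  ],
)

```text
time_s: 44.78
tool_pos: [0.7026, 0.1945, 0.2468]
tool_rot: [0.005, -0.095, 0.995, -0.002]
wrist_force: [1.9, -0.6, 3.6]
opening: 0.035
```

step_arm(
  motion=[
    {"linear": [0, 0, 0], "spin": 0},
    {"linear": [0, 0, 0], "spin": 0},
    {"linear": [0, 0, 0], "spin": 0},
    {"linear": [0, 0, 0], "spin": 0},
    {"linear": [0, 0, -0.1], "spin": 0},
    {"linear": [0, 0, -0.2], "spin": 0},
    {"linear": [0.2, 0, -0.2], "spin": 0},
    {"linear": [0.4, 0, -0.2], "spin": 0},
    {"linear": [0.4, 0, -0.2], "spin": 0},
    {"linear": [0.4, 0, -0.2], "spin": 0},
  ],
  grip=1,
)

```text
time_s: 46.02
tool_pos: [0.5846, 0.1722, 0.3065]
tool_rot: [0.006, -0.095, 0.995, -0.002]
wrist_force: [-0.6, -0.2, 0.0]
opening: 0.0855
```

```bash
python3 -c "
from h import *
m,p,d=cam('wrist'); cv2.imwrite('pics/w11.png',p);boxes(m,p,d)
st([.545,.27,.16])"
```

```text
box c 0.5166 0.2611 size 0.0403 0.0423 ang 11.2 px [396. 124.] col [165. 161. 162.]
box c 0.5634 0.1685 size 0.0346 0.0338 ang 59.9 px [319. 143.] col [153. 160. 170.]
box c 0.5617 0.225 size 0.0408 0.0415 ang 10.9 px [359. 149.] col [156. 151. 150.]
t 46.08 pos [0.5856 0.1724 0.3066] yang 100.9 tilt [-0.012 -0.005 -1.   ] open 0.0853 F [-0.5  0.4 -0.6] q [ 0.29  0.39  0.25  1.42 -0.01  0.1 ]
[0.545, 0.27, 0.16] [0.077 0.347 0.486]
```

View pics/w11.png

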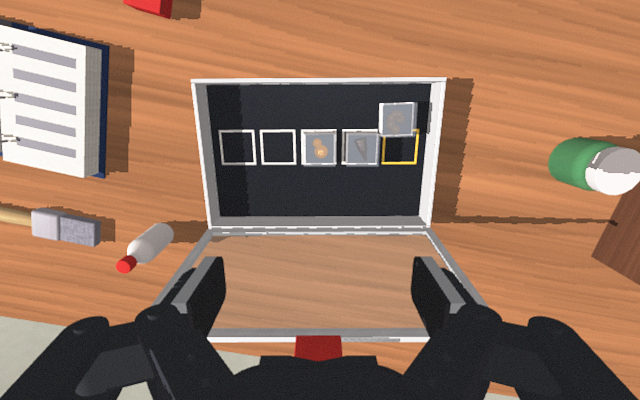

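step_arm(
  motion=[
    {"linear": [0.07, 0.1, 0.1], "spin": 0},
    {"linear": [0.1, 0.22, 0.2], "spin": 0},
    {"linear": [0.1, 0.32, 0.35], "spin": 0},
    {"linear": [0.1, 0.33, 0.4], "spin": 0},
    {"linear": [0.1, 0.33, 0.4], "spin": 0},
    {"linear": [0.1, 0.33, 0.4], "spin": 0},
  ],
  grip=1,
)

```text
time_s: 46.82
tool_pos: [0.541, 0.2635, 0.1874]
tool_rot: [0.008, -0.094, 0.996, -0.002]
wrist_force: [0.3, -0.5, -0.5]
opening: 0.0855
```

```bash
python3 -c "
from h import *
m,p,d=cam('wrist'); cv2.imwrite('pics/w12.png',cv2.resize(p[60:240,200:440],None,fx=3,fy=3,interpolation=cv2.INTER_CUBIC));boxes(m,p,d)
import pickle; pickle.dump(m,open('pics/mw12','wb'))
st()"
```

```text
box c 0.5167 0.2611 size 0.0417 0.0408 ang 12.7 px [319. 156.] col [203. 198. 199.]
box c 0.5727 0.1698 size 0.0418 0.0422 ang 11.1 px [218. 193.] col [190. 191. 195.]
box c 0.5619 0.2253 size 0.0416 0.0414 ang 11.0 px [275. 193.] col [198. 191. 190.]
t 46.88 pos [0.5409 0.2634 0.1876] yang 100.8 tilt [-0.015 -0.004 -1.   ] open 0.0855 F [ 0.8 -0.3  0.2] q [ 0.46  0.4  -0.04  1.11 -0.01  0.27]
```

View pics/w12.png

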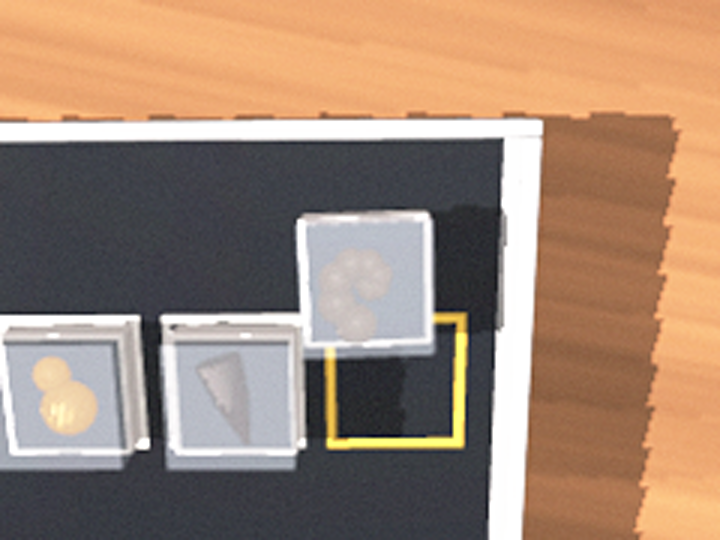

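Box 1 (ammonite) stands upright at crop (365,282), just clear of box 2. I'll grip it across the case's y with a part-open gripper, lift it, turn it 90° and re-place it.

```bash
python3 -c "
from h import *
st([.5147,.2607,.08],[.5147,.2607,.0122])"
```

```text
t 46.88 pos [0.5409 0.2634 0.1876] yang 100.8 tilt [-0.015 -0.004 -1.   ] open 0.0855 F [ 0.8 -0.3  0.2] q [ 0.46  0.4  -0.04  1.11 -0.01  0.27]
[0.5147, 0.2607, 0.08] [0.093 0.009 0.357]
[0.5147, 0.2607, 0.0122] [0.097 0.01  0.583]
```

step_arm(
  motion=[
    {"linear": [0, 0, 0], "spin": -0.027},
    {"linear": [0, 0, 0], "spin": -0.027},
    {"linear": [0, 0, 0], "spin": -0.027},
  ],
  grip=0.36,
)

```text
time_s: 47.25
tool_pos: [0.5411, 0.2633, 0.188]
tool_rot: [0.008, -0.105, 0.994, -0.001]
wrist_force: [0.2, 0.4, -0.0]
opening: 0.0581
```

```bash
python3 -c "
from h import *
st([.5147,.2607,.06],[.5147,.2607,.0122])"
```

```text
t 47.25 pos [0.5411 0.2633 0.188 ] yang 102.0 tilt [-0.016 -0.005 -1.   ] open 0.0581 F [ 0.2  0.4 -0. ] q [ 0.46  0.4  -0.04  1.11 -0.01  0.25]
[0.5147, 0.2607, 0.06] [0.095 0.012 0.425]
[0.5147, 0.2607, 0.0122] [0.097 0.013 0.585]
```

step_arm(
  motion=[
    {"linear": [0.05, 0.006, 0.1], "spin": 0},
    {"linear": [0.093, 0.012, 0.2], "spin": 0},
    {"linear": [0.093, 0.012, 0.3], "spin": 0},
    {"linear": [0.093, 0.012, 0.38], "spin": 0},
    {"linear": [0.094, 0.012, 0.42], "spin": 0},
    {"linear": [0.094, 0.012, 0.42], "spin": 0},
    {"linear": [0.094, 0.012, 0.42], "spin": 0},
  ],
)

```text
time_s: 48.12
tool_pos: [0.5157, 0.2612, 0.0626]
tool_rot: [0.009, -0.105, 0.994, -0.001]
wrist_force: [1.1, 0.8, -1.1]
opening: 0.0583
```

```bash
python3 -c "
from h import *
st([.5147,.2607,.0122])"
```

```text
t 48.12 pos [0.5157 0.2612 0.0626] yang 102.0 tilt [-0.018 -0.004 -1.   ] open 0.0583 F [ 1.1  0.8 -1.1] q [ 0.47  0.46 -0.31  0.79 -0.01  0.26]
[0.5147, 0.2607, 0.0122] [ 0.006 -0.     0.168]
```

step_arm(
  motion=[
    {"linear": [0.004, 0, 0.05], "spin": 0},
    {"linear": [0.005, 0, 0.1], "spin": 0},
    {"linear": [0.006, 0, 0.14], "spin": 0},
    {"linear": [0.006, 0, 0.168], "spin": 0},
    {"linear": [0.006, 0, 0.168], "spin": 0},
    {"linear": [0.006, 0, 0.168], "spin": 0},
  ],
)

```text
time_s: 48.88
tool_pos: [0.5151, 0.2609, 0.0123]
tool_rot: [0.009, -0.105, 0.994, -0.001]
wrist_force: [0.6, 0.6, 0.4]
opening: 0.0578
```

step_arm(
  motion=[
    {"linear": [0, 0, 0], "spin": 0},
    {"linear": [0, 0, 0], "spin": 0},
    {"linear": [0, 0, 0], "spin": 0},
    {"linear": [0, 0, 0], "spin": 0},
    {"linear": [0, 0, 0], "spin": 0},
  ],
  grip=-1,
  force=40,
)

```text
time_s: 49.5
tool_pos: [0.5157, 0.2612, 0.0131]
tool_rot: [0.01, -0.105, 0.994, -0.001]
wrist_force: [-0.2, 1.5, 5.2]
opening: 0.0412
```

step_arm(
  motion=[
    {"linear": [0, 0, -0.1], "spin": 0},
    {"linear": [0, 0, -0.2], "spin": 0},
    {"linear": [0, 0, -0.28], "spin": 0.2},
    {"linear": [0, 0, -0.28], "spin": 0.42},
    {"linear": [0, 0, -0.28], "spin": 0.64},
    {"linear": [0, 0, -0.28], "spin": 0.86},
    {"linear": [0, 0, -0.28], "spin": 1},
    {"linear": [0, 0, -0.28], "spin": 1},
  ],
)

```text
time_s: 50.5
tool_pos: [0.5135, 0.2609, 0.0965]
tool_rot: [0.009, 0.283, 0.959, 0.003]
wrist_force: [0.1, 0.8, -0.4]
opening: 0.0415
```

step_arm(
  motion=[
    {"linear": [0, 0, 0], "spin": 0.2},
    {"linear": [0, 0, 0], "spin": 0.42},
    {"linear": [0, 0, 0], "spin": 0.64},
    {"linear": [0, 0, 0], "spin": 0.86},
    {"linear": [0, 0, 0], "spin": 1},
    {"linear": [0, 0, 0], "spin": 1},
  ],
)

```text
time_s: 51.25
tool_pos: [0.5133, 0.2608, 0.0961]
tool_rot: [0.007, 0.628, 0.778, 0.005]
wrist_force: [-0.4, -0.1, -0.2]
opening: 0.0412
```

```bash
python3 -c "
from h import *
m,p,d=cam('wrist');boxes(m,p,d)
st([.5511,.2795,.09],[.5511,.2795,.0126])"
```

```text
t 51.3 pos [0.5133 0.2608 0.0962] yang 12.3 tilt [-0.004  0.018 -1.   ] open 0.0412 F [-0.5 -0.1  0.1] q [ 0.47  0.42 -0.27  0.87 -0.01  1.83]
[0.5511, 0.2795, 0.09] [0.034 0.136 0.023]
[0.5511, 0.2795, 0.0126] [0.035 0.131 0.281]
```

step_arm(
  motion=[
    {"linear": [0.02, 0.07, 0.01], "spin": 0.027},
    {"linear": [0.039, 0.135, 0.02], "spin": 0.027},
    {"linear": [0.039, 0.135, 0.08], "spin": 0.027},
    {"linear": [0.039, 0.133, 0.16], "spin": 0.027},
    {"linear": [0.039, 0.132, 0.22], "spin": 0.027},
    {"linear": [0.039, 0.131, 0.26], "spin": 0.027},
    {"linear": [0.039, 0.13, 0.276], "spin": 0.027},
    {"linear": [0.039, 0.13, 0.279], "spin": 0.027},
    {"linear": [0.039, 0.13, 0.279], "spin": 0.027},
  ],
)

```text
time_s: 52.42
tool_pos: [0.5509, 0.2808, 0.0137]
tool_rot: [0.007, 0.636, 0.772, 0.006]
wrist_force: [-0.6, -0.3, -0.4]
opening: 0.0409
```

```bash
python3 -c "
from h import *
st([.551,.281,.0128])"
```

```text
t 52.42 pos [0.5509 0.2808 0.0137] yang 11.1 tilt [-0.003  0.019 -1.   ] open 0.0409 F [-0.6 -0.3 -0.4] q [ 0.48  0.57 -0.26  0.73 -0.01  1.85]
[0.551, 0.281, 0.0128] [0.001 0.    0.003]
```

step_arm(
  motion=[
    {"linear": [0.001, 0, 0.004], "spin": 0},
    {"linear": [0.001, 0, 0.004], "spin": 0},
    {"linear": [0.001, 0, 0.004], "spin": 0},
  ],
)

```text
time_s: 52.8
tool_pos: [0.551, 0.2809, 0.0135]
tool_rot: [0.008, 0.636, 0.772, 0.006]
wrist_force: [-1.3, -1.7, 5.2]
opening: 0.0414
```

step_arm(
  motion=[
    {"linear": [0, 0, 0], "spin": 0},
    {"linear": [0, 0, 0], "spin": 0},
    {"linear": [0, 0, 0], "spin": 0},
    {"linear": [0, 0, 0], "spin": 0},
    {"linear": [0, 0, 0], "spin": 0},
    {"linear": [0, 0, -0.1], "spin": 0},
    {"linear": [0, 0, -0.25], "spin": 0},
    {"linear": [0, -0.05, -0.45], "spin": 0},
    {"linear": [-0.1, -0.1, -0.65], "spin": 0},
    {"linear": [-0.2, -0.1, -0.75], "spin": 0},
    {"linear": [-0.3, -0.1, -0.8], "spin": 0},
    {"linear": [-0.3, -0.1, -0.8], "spin": 0},
  ],
  grip=1,
)

```text
time_s: 54.3
tool_pos: [0.5352, 0.1855, 0.2551]
tool_rot: [0.009, 0.637, 0.771, 0.008]
wrist_force: [0.3, 0.2, -0.7]
opening: 0.0856
```

```bash
python3 -c "
from h import *
m,p,d=cam('wrist');boxes(m,p,d);cv2.imwrite('pics/w13.png',p)
st()"
```

```text
box c 0.5508 0.2805 size 0.0414 0.0413 ang 11.7 px [347.  89.] col [200. 199. 202.]
box c 0.5618 0.2264 size 0.0416 0.0408 ang 10.8 px [347. 137.] col [199. 193. 192.]
box c 0.5728 0.1706 size 0.0412 0.0421 ang 11.5 px [343. 185.] col [192. 195. 200.]
t 54.35 pos [0.5345 0.1864 0.2538] yang 11.0 tilt [-0.003  0.021 -1.   ] open 0.0856 F [-1.1 -0.7 -0.7] q [ 0.34  0.31 -0.01  1.23 -0.01  1.72]
```

step_arm(
  motion=[
    {"linear": [0, 0, -0.1], "spin": -0.2},
    {"linear": [0, 0, -0.18], "spin": -0.42},
    {"linear": [0, 0, -0.18], "spin": -0.64},
    {"linear": [0, 0, -0.18], "spin": -0.86},
    {"linear": [0, 0, -0.18], "spin": -1},
    {"linear": [0, 0, -0.18], "spin": -1},
  ],
)

```text
time_s: 55.1
tool_pos: [0.5328, 0.1872, 0.3065]
tool_rot: [0.009, 0.293, 0.956, 0.003]
wrist_force: [0.9, -0.7, 0.6]
opening: 0.0857
```

step_arm(
  motion=[
    {"linear": [0, 0, 0], "spin": -0.22},
    {"linear": [0, 0, 0], "spin": -0.44},
    {"linear": [0, 0, 0], "spin": -0.66},
    {"linear": [0, 0, 0], "spin": -0.88},
    {"linear": [0, 0, 0], "spin": -1},
    {"linear": [0, 0, 0], "spin": -1},
    {"linear": [0, 0, 0], "spin": -1},
  ],
)

```text
time_s: 55.98
tool_pos: [0.5326, 0.1874, 0.3061]
tool_rot: [0.009, -0.095, 0.995, -0.001]
wrist_force: [0.5, 0.3, 0.0]
opening: 0.0856
```

```bash
python3 -c "
from h import *
m,p,d=cam('wrist');boxes(m,p,d);
st([.7024,.1945,.31],[.7024,.1945,.247])"
```

```text
box c 0.4308 -0.0617 size 0.0429 0.0414 ang 86.3 px [127.  32.] col [ 67.  71. 238.]
box c 0.5725 0.1697 size 0.0418 0.0412 ang 10.7 px [299. 182.] col [165. 168. 175.]
box c 0.5618 0.2254 size 0.042 0.0404 ang 11.5 px [342. 183.] col [162. 156. 156.]
box c 0.5511 0.2791 size 0.042 0.0412 ang 12.0 px [382. 182.] col [165. 161. 162.]
t 56.02 pos [0.5326 0.1874 0.3062] yang 100.9 tilt [-0.018 -0.003 -1.   ] open 0.0851 F [ 0.6 -0.7  0.3] q [ 0.34  0.3   0.11  1.36 -0.01  0.15]
[0.7024, 0.1945, 0.31] [-0.56  -0.084 -0.002]
[0.7024, 0.1945, 0.247] [-0.557 -0.083  0.208]
```

step_arm(
  motion=[
    {"linear": [-0.15, -0.03, 0], "spin": 0},
    {"linear": [-0.3, -0.06, 0], "spin": 0},
    {"linear": [-0.45, -0.084, 0], "spin": 0},
    {"linear": [-0.56, -0.084, 0], "spin": 0},
    {"linear": [-0.56, -0.084, 0], "spin": 0},
    {"linear": [-0.56, -0.084, 0.08], "spin": 0},
    {"linear": [-0.558, -0.084, 0.15], "spin": 0},
    {"linear": [-0.557, -0.084, 0.208], "spin": 0},
    {"linear": [-0.557, -0.084, 0.208], "spin": 0},
    {"linear": [-0.557, -0.084, 0.208], "spin": 0},
  ],
)

```text
time_s: 57.28
tool_pos: [0.7023, 0.1943, 0.2482]
tool_rot: [0.01, -0.095, 0.995, -0.0]
wrist_force: [0.4, -0.1, 0.7]
opening: 0.0854
```

step_arm(
  motion=[
    {"linear": [0, 0, 0], "spin": 0},
    {"linear": [0, 0, 0], "spin": 0},
    {"linear": [0, 0, 0], "spin": 0},
    {"linear": [0, 0, 0], "spin": 0},
    {"linear": [0, 0, 0], "spin": 0},
    {"linear": [0, 0, 0], "spin": 0},
  ],
  grip=-1,
  force=25,
)

```text
time_s: 58.02
tool_pos: [0.7025, 0.1945, 0.2489]
tool_rot: [0.01, -0.095, 0.995, -0.0]
wrist_force: [-0.3, 0.8, 3.9]
opening: 0.0349
```

```bash
python3 arc.py 1.6 .55 -.1
```

```text
t 58.02 pos [0.7025 0.1945 0.2489] yang 100.9 tilt [-0.021 -0.003 -1.   ] open 0.0349 F [-0.3  0.8  3.9] q [ 0.27  0.62  0.49  1.42 -0.    0.08]
r 0.22392289784602376 th 1.6801621081211058
1.6 [0.06  0.001 0.004]
1.5 [0.134 0.    0.004]
1.4 [0.207 0.    0.012]
1.3 [ 0.279 -0.     0.026]
1.2 [ 0.349 -0.     0.048]
1.1 [ 0.417 -0.001  0.077]
1.0 [ 0.482 -0.001  0.112]
0.9 [ 0.543 -0.001  0.154]
0.8 [ 0.599 -0.001  0.201]
0.7 [ 0.65  -0.001  0.254]
0.6 [ 0.696 -0.001  0.312]
```

step_arm(
  motion=[
    {"linear": [0.06, 0, 0.004], "spin": 0},
    {"linear": [0.134, 0, 0.004], "spin": 0},
    {"linear": [0.207, 0, 0.012], "spin": 0},
    {"linear": [0.279, 0, 0.026], "spin": 0},
    {"linear": [0.349, 0, 0.048], "spin": 0},
    {"linear": [0.417, 0, 0.077], "spin": 0},
    {"linear": [0.482, 0, 0.112], "spin": 0},
    {"linear": [0.543, 0, 0.154], "spin": 0},
    {"linear": [0.599, 0, 0.201], "spin": 0},
    {"linear": [0.65, 0, 0.254], "spin": 0},
    {"linear": [0.696, 0, 0.312], "spin": 0},
    {"linear": [0.696, 0, 0.312], "spin": 0},
  ],
)

```text
time_s: 59.52
tool_pos: [0.499, 0.1542, 0.1496]
tool_rot: [0.01, -0.095, 0.995, -0.001]
wrist_force: [3.8, -2.5, -3.3]
opening: 0.0349
```

```bash
python3 arc.py .55 .09 -.05
```

```text
t 59.52 pos [0.499  0.1542 0.1496] yang 100.9 tilt [-0.019 -0.005 -1.   ] open 0.0349 F [ 3.8 -2.5 -3.3] q [ 0.3   0.29 -0.32  0.94 -0.01  0.11]
r 0.2207493794438157 th 0.5928168677540302
0.55 [0.018 0.002 0.026]
0.5 [0.037 0.002 0.057]
0.45 [0.055 0.002 0.09 ]
0.4 [0.071 0.002 0.123]
0.35 [0.085 0.002 0.157]
0.3 [0.097 0.002 0.192]
0.25 [0.108 0.003 0.227]
0.2 [0.117 0.003 0.263]
0.15 [0.124 0.003 0.299]
0.1 [0.129 0.003 0.335]
```

step_arm(
  motion=[
    {"linear": [0.018, 0.002, 0.026], "spin": 0},
    {"linear": [0.037, 0.002, 0.057], "spin": 0},
    {"linear": [0.055, 0.002, 0.09], "spin": 0},
    {"linear": [0.071, 0.002, 0.123], "spin": 0},
    {"linear": [0.085, 0.002, 0.157], "spin": 0},
    {"linear": [0.097, 0.002, 0.192], "spin": 0},
    {"linear": [0.108, 0.002, 0.227], "spin": 0},
    {"linear": [0.117, 0.002, 0.263], "spin": 0},
    {"linear": [0.124, 0.002, 0.299], "spin": 0},
    {"linear": [0.127, 0.002, 0.319], "spin": 0},
    {"linear": [0.129, 0.002, 0.335], "spin": 0},
    {"linear": [0.129, 0.002, 0.335], "spin": 0},
  ],
)

```text
time_s: 61.02
tool_pos: [0.4625, 0.147, 0.0475]
tool_rot: [0.01, -0.095, 0.995, -0.002]
wrist_force: [2.0, -4.0, -1.2]
opening: 0.0348
```

step_arm(
  motion=[
    {"linear": [0.001, 0, 0.016], "spin": 0},
    {"linear": [0.002, 0, 0.034], "spin": 0},
    {"linear": [0.003, 0, 0.05], "spin": 0},
    {"linear": [0.003, 0, 0.058], "spin": 0},
    {"linear": [0.003, 0, 0.063], "spin": 0},
    {"linear": [0.003, 0, 0.066], "spin": 0},
    {"linear": [0.003, 0, 0.068], "spin": 0},
  ],
)

```text
time_s: 61.9
tool_pos: [0.4624, 0.1469, 0.0313]
tool_rot: [0.011, -0.095, 0.995, -0.002]
wrist_force: [-11.3, -6.6, 47.0]
opening: 0.035
```

step_arm(
  motion=[
    {"linear": [0, 0, 0.003], "spin": 0},
    {"linear": [0, 0, 0.003], "spin": 0},
  ],
)

```text
time_s: 62.15
tool_pos: [0.4624, 0.147, 0.0317]
tool_rot: [0.011, -0.095, 0.995, -0.001]
wrist_force: [-2.8, -4.1, 17.2]
opening: 0.0354
```

step_arm(
  motion=[
    {"linear": [0, 0, 0], "spin": 0},
    {"linear": [0, 0, 0], "spin": 0},
    {"linear": [0, 0, 0], "spin": 0},
    {"linear": [0, 0, 0], "spin": 0},
    {"linear": [0, 0, 0], "spin": 0},
    {"linear": [0, 0, -0.1], "spin": 0},
    {"linear": [0, 0, -0.3], "spin": 0},
    {"linear": [0, 0, -0.5], "spin": 0},
    {"linear": [0, 0, -0.7], "spin": 0},
    {"linear": [0, 0, -0.8], "spin": 0},
    {"linear": [0, 0, -0.8], "spin": 0},
  ],
  grip=1,
)

```text
time_s: 63.52
tool_pos: [0.4585, 0.1477, 0.2744]
tool_rot: [0.014, -0.095, 0.995, -0.001]
wrist_force: [0.1, 0.5, -0.9]
opening: 0.0857
```

```bash
python3 -c "
from h import *
m,p,d=cam('wrist'); cv2.imwrite('pics/w14.png',cv2.resize(p[120:320,160:480],None,fx=2.4,fy=2.4,interpolation=cv2.INTER_CUBIC))
hsv=cv2.cvtColor(p,cv2.COLOR_BGR2HSV);k=((hsv[...,0]<6)|(hsv[...,0]>174))&(hsv[...,1]>150)&(hsv[...,2]>60)&(d>0)
n,l,s,c=cv2.connectedComponentsWithStats(k.astype(np.uint8))
for i in range(1,n):
    if s[i,4]>60:
        v,u=np.where(l==i); P=np.array([w(m,a,b,d[b,a]) for a,b in zip(u,v)]);print(s[i],np.median(P,0).round(3),P.min(0).round(3),P.max(0).round(3))
st([.53,-.37,.2])"
```

```text
[  84    0   67   44 2066] [ 0.349 -0.093  0.028] [ 0.324 -0.126 -0.003] [ 0.373 -0.071  0.032]
[ 126   80   50   45 1809] [ 0.429 -0.056  0.029] [ 0.409 -0.094 -0.002] [ 0.456 -0.039  0.031]
[ 302  155   31   33 1000] [0.468 0.148 0.047] [0.447 0.127 0.044] [0.491 0.169 0.049]
t 63.58 pos [0.4575 0.1473 0.2724] yang 100.9 tilt [-0.025 -0.005 -1.   ] open 0.085 F [-0.2 -0.6  0. ] q [ 0.32  0.15 -0.17  1.22 -0.01  0.13]
[0.53, -0.37, 0.2] [ 0.094 -1.738  0.247]
```

View pics/w14.png

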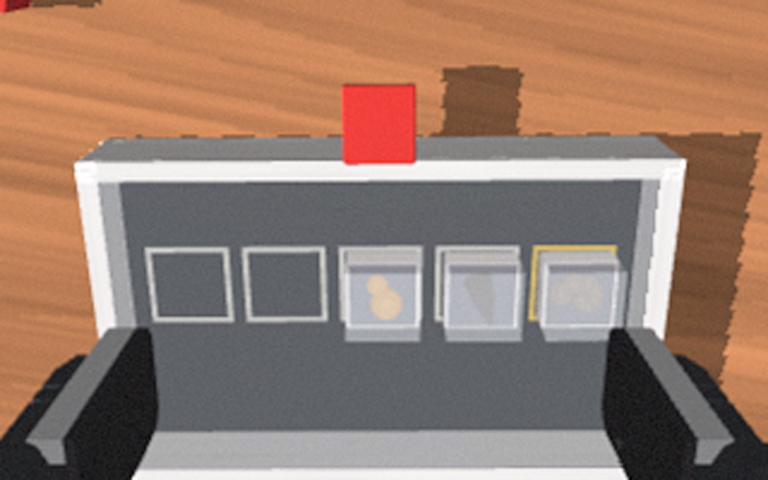

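The cover is shut, with the tab at z≈0.047 and the boxes in squares 1 to 3. Now the register.

step_arm(
  motion=[
    {"linear": [0, -0.15, 0], "spin": 0.2},
    {"linear": [0.01, -0.3, 0], "spin": 0.4},
    {"linear": [0.02, -0.45, 0], "spin": 0.6},
    {"linear": [0.03, -0.6, 0], "spin": 0.8},
    {"linear": [0.04, -0.75, 0], "spin": 1},
    {"linear": [0.05, -0.9, 0], "spin": 1},
    {"linear": [0.06, -1, 0], "spin": 1},
    {"linear": [0.06, -1, 0], "spin": 1},
    {"linear": [0.06, -1, 0], "spin": 1},
  ],
)

```text
time_s: 64.7
tool_pos: [0.4954, -0.15, 0.2719]
tool_rot: [0.01, 0.294, 0.956, 0.004]
wrist_force: [-0.1, 0.4, -1.1]
opening: 0.0855
```

Run:
```python
from h import *
st([.54,-.41,.2])
m,p,d=cam("top"); np.savez("pics/t15.npz",p=p,d=d)
hsv=cv2.cvtColor(p,cv2.COLOR_BGR2HSV);k=((hsv[...,0]>6)&(hsv[...,0]<16)&(hsv[...,1]>220)&(hsv[...,2]>200)).astype(np.uint8)
k[:,:380]=0;k[:,430:]=0
v,u=np.where(k); print(len(u),u.mean(),v.mean(),wz(m,u.mean(),v.mean(),.037))
# register corners from crop c1
for a,b in[(512,113),(750,122),(505,277),(748,290)]:
    print(wz(m,215+a/4,135+b/4,.005 if 0 else .025).round(3))
```

```text
t 64.7 pos [ 0.4954 -0.15    0.2719] yang 55.9 tilt [-0.017  0.014 -1.   ] open 0.0855 F [-0.1  0.4 -1.1] q [-0.3   0.22 -0.09  1.24  0.01  0.3 ]
[0.54, -0.41, 0.2] [-0.605 -0.637  0.241]
104 406.2019230769231 193.45192307692307 [ 0.54095677 -0.38322048  0.037     ]
[ 0.669 -0.136  0.025]
[ 0.659 -0.377  0.025]
[ 0.501 -0.126  0.025]
[ 0.487 -0.367  0.025]
```

step_arm(
  motion=[
    {"linear": [-0.15, -0.15, 0.03], "spin": 0.2},
    {"linear": [-0.3, -0.3, 0.06], "spin": 0.4},
    {"linear": [-0.45, -0.45, 0.12], "spin": 0.6},
    {"linear": [-0.6, -0.63, 0.18], "spin": 0.8},
    {"linear": [-0.62, -0.66, 0.2], "spin": 1},
    {"linear": [-0.62, -0.66, 0.2], "spin": 1},
    {"linear": [-0.62, -0.66, 0.2], "spin": 1},
  ],
)

```text
time_s: 65.62
tool_pos: [0.5403, -0.4162, 0.213]
tool_rot: [0.008, 0.636, 0.772, 0.008]
wrist_force: [0.5, -0.5, 0.5]
opening: 0.0857
```

step_arm(
  motion=[
    {"linear": [0, 0, 0], "spin": 0.15},
    {"linear": [0, 0, 0], "spin": 0.31},
    {"linear": [0, 0, 0], "spin": 0.31},
    {"linear": [0, 0, 0], "spin": 0.31},
  ],
)

```text
time_s: 66.12
tool_pos: [0.5407, -0.4151, 0.2138]
tool_rot: [0.007, 0.723, 0.69, 0.009]
wrist_force: [-0.3, -0.1, 0.2]
opening: 0.0854
```

Run:
```python
from h import *
st()
m,p,d=cam("wrist"); cv2.imwrite("pics/w15.png",p)
hsv=cv2.cvtColor(p,cv2.COLOR_BGR2HSV);k=((hsv[...,0]>4)&(hsv[...,0]<18)&(hsv[...,1]>200)&(hsv[...,2]>150)&(d>0)).astype(np.uint8)
n,l,s,c=cv2.connectedComponentsWithStats(k)
for i in range(1,n):
    if s[i,4]>100:
        v,u=np.where(l==i); P=np.array([w(m,a,b,d[b,a]) for a,b in zip(u,v)]);print(s[i],np.median(P,0).round(4),cv2.minAreaRect(P[:,:2].astype(np.float32)))
```

```text
t 66.12 pos [ 0.5407 -0.4151  0.2138] yang -2.7 tilt [ 0.003  0.023 -1.   ] open 0.0854 F [-0.3 -0.1  0.2] q [-0.66  0.53  0.24  1.26  0.02  0.96]
```

View pics/w15.png

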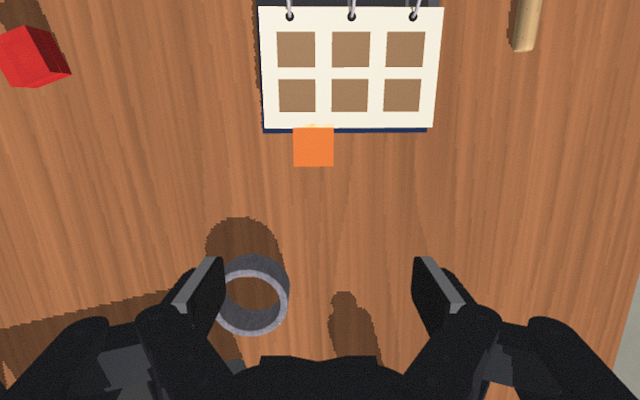

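The orange tab runs from (293,127) to (333,167), square with the tool.

Run:
```python
from h import *
m=imaging.camera_model("wrist")
for u,v,z in[(313.5,153.7,.037),(313.3,127.5,.037),(313.5,166.5,.037),(264,128,.037),(432,127,.037),(352,15,.0325)]: print(u,v,wz(m,u,v,z).round(4))
a=wz(m,432,127,.037)-wz(m,264,128,.037);print(np.degrees(np.arctan2(a[1],a[0])))
P=wz(m,313.5,153.7,.037); st([P[0],P[1],.08],[P[0],P[1],.018])
```

```text
313.5 153.7 [ 0.5415 -0.3895  0.037 ]
313.3 127.5 [ 0.5426 -0.364   0.037 ]
313.5 166.5 [ 0.5408 -0.4025  0.037 ]
264 128 [ 0.4947 -0.3621  0.037 ]
432 127 [ 0.6591 -0.3692  0.037 ]
352 15 [ 0.5825 -0.2671  0.0325]
-2.465095119517131
t 66.17 pos [ 0.5406 -0.4154  0.2136] yang -2.7 tilt [ 0.003  0.023 -1.   ] open 0.0855 F [-0.7  0.1 -0.3] q [-0.66  0.53  0.24  1.26  0.02  0.96]
[np.float64(0.5414896865519708), np.float64(-0.38954011248765696), 0.08] [ 0.085 -0.011  0.445]
[np.float64(0.5414896865519708), np.float64(-0.38954011248765696), 0.018] [ 0.084 -0.016  0.652]
```

step_arm(
  motion=[
    {"linear": [0.04, -0.005, 0.1], "spin": 0},
    {"linear": [0.085, -0.011, 0.25], "spin": 0},
    {"linear": [0.085, -0.011, 0.4], "spin": 0},
    {"linear": [0.085, -0.013, 0.5], "spin": 0},
    {"linear": [0.084, -0.014, 0.58], "spin": 0},
    {"linear": [0.084, -0.016, 0.635], "spin": 0},
    {"linear": [0.084, -0.016, 0.655], "spin": 0},
    {"linear": [0.084, -0.016, 0.655], "spin": 0},
    {"linear": [0.084, -0.016, 0.655], "spin": 0},
  ],
)

```text
time_s: 67.3
tool_pos: [0.5423, -0.3902, 0.0183]
tool_rot: [0.008, 0.724, 0.69, 0.009]
wrist_force: [-0.3, 0.2, -0.4]
opening: 0.0856
```

step_arm(
  motion=[
    {"linear": [0, 0, 0], "spin": -0.005},
    {"linear": [0, 0, 0], "spin": -0.005},
    {"linear": [0, 0, 0], "spin": -0.005},
    {"linear": [0, 0, 0], "spin": -0.005},
    {"linear": [0, 0, 0], "spin": -0.005},
    {"linear": [0, 0, 0], "spin": -0.005},
  ],
  grip=-1,
  force=40,
)

```text
time_s: 68.05
tool_pos: [0.5414, -0.3904, 0.0191]
tool_rot: [0.008, 0.722, 0.691, 0.009]
wrist_force: [-3.2, 0.5, 4.8]
opening: 0.0388
```

```bash
cat > arc2.py <<'E'
from h import *
import sys
st(); s=monitor.observe(); R=rot(); Y=np.array([.0436,.999,0])
A=np.array([.5477,-.2461,.035]); g=s["tool_pos"]+[0,0,.0187]-A
print("r",np.hypot(g@Y,g[2]),"th",np.arctan2(g[2],-(g@Y)))
for t in np.arange(*map(float,sys.argv[1:4])):
    P=A+.144*(-np.cos(t)*Y+np.sin(t)*np.array([0,0,1]))-[0,0,.0187]
    print(round(t,2),(R.T@(P-s["tool_pos"])/.3).round(3))
E
python3 arc2.py .15 1.6 .15
```

```text
t 68.05 pos [ 0.5414 -0.3904  0.0191] yang -2.5 tilt [ 0.001  0.023 -1.   ] open 0.0388 F [-3.2  0.5  4.8] q [-0.63  0.63 -0.11  0.81  0.01  0.98]
r 0.14447477858086627 th 0.019352607968233654
0.15 [ 0.007  0.001 -0.062]
0.3 [ 0.023  0.003 -0.132]
0.45 [ 0.05   0.005 -0.199]
0.6 [ 0.086  0.006 -0.262]
0.75 [ 0.131  0.007 -0.318]
0.9 [ 0.184  0.008 -0.366]
1.05 [ 0.243  0.009 -0.407]
1.2 [ 0.308  0.01  -0.438]
1.35 [ 0.377  0.011 -0.458]
1.5 [ 0.448  0.011 -0.469]
```

step_arm(
  motion=[
    {"linear": [0.003, 0, -0.03], "spin": 0},
    {"linear": [0.007, 0.001, -0.062], "spin": 0},
    {"linear": [0.023, 0.003, -0.132], "spin": 0},
    {"linear": [0.05, 0.005, -0.199], "spin": 0},
    {"linear": [0.086, 0.006, -0.262], "spin": 0},
    {"linear": [0.131, 0.007, -0.318], "spin": 0},
    {"linear": [0.184, 0.008, -0.366], "spin": 0},
    {"linear": [0.243, 0.009, -0.407], "spin": 0},
    {"linear": [0.308, 0.01, -0.438], "spin": 0},
    {"linear": [0.377, 0.011, -0.458], "spin": 0},
    {"linear": [0.448, 0.011, -0.469], "spin": 0},
    {"linear": [0.448, 0.011, -0.469], "spin": 0},
  ],
)

```text
time_s: 69.55
tool_pos: [0.5472, -0.2549, 0.1608]
tool_rot: [0.008, 0.722, 0.692, 0.008]
wrist_force: [-3.3, -1.3, 2.9]
opening: 0.0382
```

```bash
python3 arc2.py 1.65 3.2 .15
```

```text
t 69.55 pos [ 0.5472 -0.2549  0.1608] yang -2.4 tilt [ 0.     0.023 -1.   ] open 0.0382 F [-3.3 -1.3  2.9] q [-0.44  0.41 -0.1   1.04  0.01  1.17]
r 0.14477815584560316 th 1.5098142025522476
1.65 [0.067 0.001 0.003]
1.8 [0.138 0.    0.014]
1.95 [ 0.207 -0.     0.036]
2.1 [ 0.272 -0.001  0.067]
2.25 [ 0.331 -0.002  0.108]
2.4 [ 0.383 -0.003  0.158]
2.55 [ 0.428 -0.004  0.214]
2.7 [ 0.463 -0.005  0.277]
2.85 [ 0.489 -0.007  0.344]
3.0 [ 0.504 -0.009  0.414]
3.15 [ 0.509 -0.01   0.486]
```

step_arm(
  motion=[
    {"linear": [0.067, 0.001, 0.003], "spin": 0},
    {"linear": [0.138, 0, 0.014], "spin": 0},
    {"linear": [0.207, 0, 0.036], "spin": 0},
    {"linear": [0.272, -0.001, 0.067], "spin": 0},
    {"linear": [0.331, -0.002, 0.108], "spin": 0},
    {"linear": [0.383, -0.003, 0.158], "spin": 0},
    {"linear": [0.428, -0.004, 0.214], "spin": 0},
    {"linear": [0.463, -0.005, 0.277], "spin": 0},
    {"linear": [0.489, -0.007, 0.344], "spin": 0},
    {"linear": [0.504, -0.009, 0.414], "spin": 0},
    {"linear": [0.508, -0.01, 0.46], "spin": 0},
    {"linear": [0.508, -0.01, 0.466], "spin": 0},
  ],
)

```text
time_s: 71.05
tool_pos: [0.554, -0.1017, 0.0206]
tool_rot: [0.007, 0.722, 0.691, 0.009]
wrist_force: [-1.0, 4.2, 4.2]
opening: 0.0373
```

```bash
python3 arc2.py 3.1 3.2 .04
```

```text
t 71.05 pos [ 0.554  -0.1017  0.0206] yang -2.5 tilt [ 0.003  0.023 -1.   ] open 0.0373 F [-1.   4.2  4.2] q [-0.18  0.48 -0.4   0.67  0.01  1.43]
r 0.14459906050991095 th 3.1120697359504623
3.1 [-0.002  0.    -0.006]
3.14 [-0.002 -0.     0.013]
3.18 [-0.002 -0.001  0.033]
```

Open slowly, back straight up, then move aside for a last look.

step_arm(
  motion=[
    {"linear": [0, 0, 0.005], "spin": 0},
    {"linear": [0, 0, 0.005], "spin": 0},
    {"linear": [0, 0, 0.005], "spin": 0},
    {"linear": [0, 0, 0.005], "spin": 0},
    {"linear": [0, 0, 0.005], "spin": 0},
    {"linear": [0, 0, -0.1], "spin": 0},
    {"linear": [0, 0, -0.3], "spin": 0},
    {"linear": [0, 0, -0.5], "spin": 0},
    {"linear": [0, -0.15, -0.65], "spin": 0},
    {"linear": [0, -0.3, -0.65], "spin": 0},
    {"linear": [0, -0.45, -0.65], "spin": 0},
    {"linear": [0, -0.6, -0.65], "spin": 0},
  ],
  grip=1,
)

```text
time_s: 72.55
tool_pos: [0.3682, -0.094, 0.2115]
tool_rot: [0.008, 0.722, 0.691, 0.009]
wrist_force: [0.1, -0.7, 0.3]
opening: 0.0854
```

Run:
```python
from h import *
st()
m,p,d=cam("top"); m2,p2,d2=cam("scene")
print(w(m,345,185,d[185,345]),p[185,345])
# leaf plane heights at some points on the left pages, and cover tab
for P in[(.60,-.17,.037),(.52,-.17,.037),(.56,-.14,.037),(.56,-.22,.037),(.554,-.1,.037),(.467,.149,.048)]:
    for mm,pp,dd in((m,p,d),(m2,p2,d2)):
        u,v=px(mm,P).round().astype(int); print(P,u,v,w(mm,u,v,dd[v,u]).round(3),pp[v,u])
a=cv2.resize(p[130:280,210:430],None,fx=2.5,fy=2.5,interpolation=cv2.INTER_CUBIC)
b=cv2.resize(p2[110:320,200:460],(550,444),interpolation=cv2.INTER_CUBIC)[:225]
cv2.imwrite("pics/fin.png",np.vstack([a,cv2.resize(p2[110:320,200:460],(278,225)).repeat(1,1) if 0 else b]))
```

```text
t 72.55 pos [ 0.3682 -0.094   0.2115] yang -2.5 tilt [ 0.002  0.024 -1.   ] open 0.0854 F [ 0.1 -0.7  0.3] q [-0.26  0.   -0.5   1.05  0.01  1.36]
[ 0.57504854 -0.14088062  0.04109712] [ 64 153  19]
(0.6, -0.17, 0.037) 352 179 [ 0.6   -0.169  0.04 ] [ 68 155  25]
(0.6, -0.17, 0.037) 316 253 [ 0.6   -0.169  0.034] [ 60 115  28]
(0.52, -0.17, 0.037) 353 199 [ 0.391 -0.101  0.677] [52 92 91]
(0.52, -0.17, 0.037) 293 238 [ 0.521 -0.172  0.04 ] [ 60 116  29]
(0.56, -0.14, 0.037) 345 189 [ 0.558 -0.14   0.042] [ 65 153  21]
(0.56, -0.14, 0.037) 311 238 [ 0.559 -0.139  0.036] [ 59 115  27]
(0.56, -0.22, 0.037) 365 189 [ 0.56  -0.22   0.036] [ 66 153  20]
(0.56, -0.22, 0.037) 293 257 [ 0.559 -0.219  0.036] [ 60 115  27]
(0.554, -0.1, 0.037) 335 190 [ 0.556 -0.101  0.035] [  0 113 244]
(0.554, -0.1, 0.037) 318 228 [ 0.551 -0.096  0.031] [ 10  90 193]
(0.467, 0.149, 0.048) 271 212 [0.468 0.15  0.043] [  6  18 224]
(0.467, 0.149, 0.048) 344 163 [0.466 0.15  0.045] [ 19  24 172]
```

View pics/fin.png

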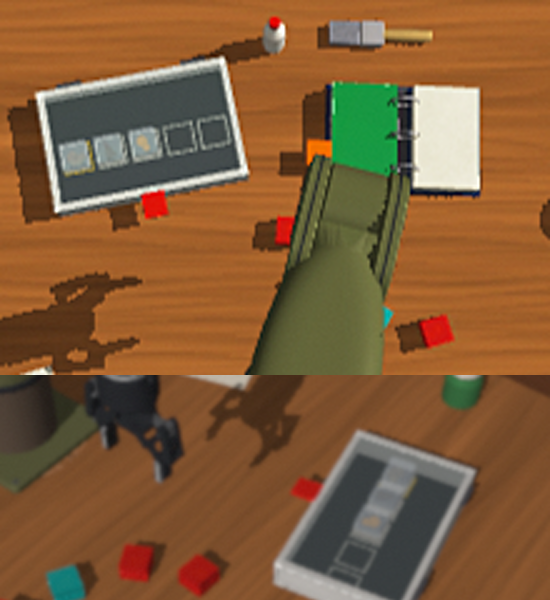

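The divider lies flat with its green face up, the cover is shut, and the boxes are in the first three squares. I'm handing it in.

```bash
python3 -c "
from h import *
print(manip.sign_off())"
```

```text
the job is handed in; nothing more can be done
None
```

The job is done and handed in after about 73 s of robot time; sign-off reports no verdict. I opened the cover and set the three white boxes on squares 1 to 3: ammonite on yellow, then tooth, then amber. I shut the cover gently and turned the divider over to the left, green face up.

**Knocked box:** The look after first shutting the cover showed the ammonite box pushed about 4 cm off its square. I reopened the cover, put the box back and shut it again before touching the register.

**Last checks:**
- **Boxes:** measured before the cover was shut for good, they were within about 1–1.5 mm and 1° of their squares. The final pictures still show them in place.
- **Cover:** the tab read 43–49 mm high, so it is shut.
- **Divider:** it read 34–42 mm high across the left-hand pages, so it lies flat.
- **Left alone:** I touched neither the bystanders nor the red and turquoise look-alikes. I did not measure their final positions; the glue, brush and jar were in the last pictures, but the tape was almost entirely outside the frame.

No check failed. The tool ended about 1.4° off vertical, which caused no trouble. Pressing the cover shut took up to 47 N at the wrist, through the fingers and well under the 120 N limit.

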